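Set up the cold fruit stand

TASK

Get the cold serving base ready in the cold room: slide every cold plate lying on the table flat into a bay of its own, pushed fully home so that it is flush with the mouth, and only then carry the pan of plums level by its handle and set it down inside the frame on top of the base, with all its plums. Lay the spatula flat and lengthwise in the empty wide compartment of the utensil tray (it lies in the way of the bays, so best do that first), and leave everything else where it stands.

Things in the scene. Friction and masses are not known exactly. Their poses are not given: they have to be found in the camera images.
- base: Fixed cold serving base, white and grey plastic, 229 mm wide (its y), with three flat bays side by side under its top (see bay0). Origin: on the table at the middle of its mouth line; x points into the bays (away from the robot), y along the mouth, z up. The flat top is 36 mm above the table, from x = 12 to 150 mm. The dark floor runs out in front of the mouth as a 6 mm high apron, x -45 to 0.
- bay0 (a point): Middle of the mouth of the bay at y = -72 mm of the base, on the bay floor, 6 mm above the table; axes as the base's. Each bay is a level slot along x, 59 mm wide, 17 mm high (z 6 to 23 mm above the table), 100 mm deep to its back stop. The 13 mm wide dividers between bays have rounded noses with tips at the mouth line; the top's front edge is rounded too.
- bay1 (a point): The same for the middle bay (y = 0 of the base).
- bay2 (a point): The same for the bay at y = +72 mm of the base.
- seat (a point): Centre of the pan's place on top of the base, on the top surface (x = 92.5 mm, z = 36 mm in the base's frame, axes as the base's). Around it runs a dark steel frame 6 mm high whose inside is 112 mm (x) by 178 mm (y).
- pan: Loose aluminium fruit pan, open on top, 105 mm (its x) by 170 mm (its y), walls 55 mm tall and 4 mm thick, 0.35 kg, origin at the centre of its underside, z up; three loose plums lie in it. A fixed arched handle rises from the two short sides, 178 mm over its outside; its black bar runs along y over the middle of the pan, 12 mm wide (x) and 14 mm tall.
- pan_grip (a point): Middle of the pan's handle bar, 105 mm above the pan's underside (bar from 98 to 112 mm).
- tray: Fixed white utensil tray, 178 mm (x) by 134 mm (y), floor 4 mm thick, walls 4 mm thick with tops 18 mm above the table. Origin at the centre of its underside. Two compartments, both long in x (170 mm inside): a wide one (76 mm, towards -y) and a narrow one (46 mm, towards +y) that already holds a fork.
- compartment (a point): Centre of the floor of the tray's wide, empty compartment (4 mm above the table), axes as the tray's; inside 170 mm (x) by 76 mm (y).
- spatula: Loose serving spatula lying flat, 150 mm long along its x, 0.09 kg. Wooden handle 18 mm wide and 14 mm tall from x = -75 to +10 mm; black plastic blade 50 mm wide, 4 mm thick from x = +9 to +75 mm. Origin at mid-length on its underside.
- plate0: Cold plate: flat grey plastic slab 100 mm long (its x), 56 mm wide (its y), 14 mm thick, about 0.13 kg, with a paler panel on its top, lying flat on the table. Origin at the centre of its underside. The two or three plates are alike and may go in either end first; absent ones read None.
- plate1: Cold plate: flat grey plastic slab 100 mm long (its x), 56 mm wide (its y), 14 mm thick, about 0.13 kg, with a paler panel on its top, lying flat on the table. Origin at the centre of its underside. The two or three plates are alike and may go in either end first; absent ones read None.
- plate2: Cold plate: flat grey plastic slab 100 mm long (its x), 56 mm wide (its y), 14 mm thick, about 0.13 kg, with a paler panel on its top, lying flat on the table. Origin at the centre of its underside. The two or three plates are alike and may go in either end first; absent ones read None.
- plum0: Plum, 42 mm ball, loose in the pan; origin at its centre.
- plum1: Plum, 42 mm ball, loose in the pan; origin at its centre.
- plum2: Plum, 42 mm ball, loose in the pan; origin at its centre.
- jar: Bystander: small round closed glass jar, 56 mm across, 60 mm tall. Origin at the centre of its underside.
- cup: Bystander: white ceramic cup, 70 mm across, 60 mm tall. Origin at the centre of its underside.
- fork: Bystander: serving fork 150 mm long, up to 22 mm wide, 8 mm tall, lying in the tray's narrow compartment. Origin at the centre of its underside (near mid-length).
There are look-alikes about, which are no part of the job. Leave any orange, purple or turquoise look-alike of the plum1 alone.

How it is judged:
By the outcome, as a careful person would: the job done as asked, in the order asked, and still so for the second after the job is handed in, with the robot touching nothing.
Of plate0, plate1, plate2 only 2 to 3 are there at a start; the rules pass over those that are not, and their reading is None.
At some moment in a run one of plate0, plate1, plate2, spatula may be knocked a few centimetres aside while the robot is not near it.
It also fails if it takes over 210 s, if anything falls off the work surface, if the arm or the gripper's body presses on something with over 40 N, if the wrist force passes 120 N, or if a joint passes its speed limit or range.

ROBOT

A 6-joint arm with a two-finger parallel gripper is mounted at the origin on the work surface. World frame = base frame: x ahead of the robot, y to its left, z up, the work surface at z = 0. Lengths are in m, angles in rad, forces in N, time in s.
With the tool pointing down it reaches from about 0.325 to 0.75 m from the base axis. Payload 7.6 kg.
Tool frame: the origin (TCP) lies at the very end of the fingers, on their centre line; the grasp point (between the pads) lies 19 mm behind it; z points along the fingers, y is the direction in which the jaws open and shut (so a half turn about z gives the same grasp; the last joint's range is limited). The gripper opens to 85 mm and grips with 20 to 120 N. Pads are 22 mm wide; open, the fingers measure 114 mm over their backs; the gripper's body (76 mm by 85 mm) begins 54 mm behind the grasp point. The pads swing forward as they close: fully open they stand 13 mm farther back than shut.
Start: joints at [1.215, 0.052, 1.401, -0, 1.689, -0.07], TCP at [0.148, 0.504, 0.231] pointing down, gripper open.
Joint ranges: [-2.9, 2.9], [-0.91, 2.17], [0.12, 2.37], [-1.06, 4.2], [0.26, 2.73], [-2.93, 2.93]. Speed limits (rad/s): [2.57, 2.57, 3.01, 3.14, 3.14, 3.14].

INTERFACE

Orientations are given as a 3x3 rotation matrix whose columns are the frame's x, y, z axes.
In Python, from cell import env gives the robot as it stands.
- The arm moves only by the tool servo_tool, never from a script. Its argument "series" is a list of rows, each a list of 3 entries, a list of its own where there are three numbers: the closure in counts, from 0 (fully open) to 255 (shut), then the shift along the tool's x, y, z in mm, then the turn about the tool's z in degrees. In form: [[fingers, [tx, ty, tz], spin], ...]. A call has exactly 5 rows; each row shifts and turns the commanded pose from where the row before left it, along the tool's axes as they then stand; what a row does not reach is not made up. A row lasts 1/10 s, in which the tool goes at most 50 mm and 8.59 degrees, less where a joint would pass 70% of its speed; a pose out of reach is approached as far as the arm can. A call is refused whole if a number of a shift passes 50 or a number of a turn 8.59, either way. A call with a gripper value outside its range is refused whole. The fingers move at their own pace and stop on an object; "force" is the grip in N (left out, the last holds). Time passes only in rows, so rows that do not move let the fingers close, or fill a call up. It gives the time, the measured TCP pose, the force and the opening at its end, in the units of the state.
- env.get_state(): the state, without advancing time (a new reading comes with each control period).
- env.camera(name): name is "scene" or "top" or "wrist"; returns a dict with "image" (400x640x3 uint8, red, green, blue), "K" (3x3 intrinsics, pixels), "R" (3x3) and "t" (3): a world point X has camera coordinates R X + t. Camera axes: x right, y down, z forward; pixel columns grow to the right and rows downward; lengths in m; the calibration is good to about 2 mm. A picture is of the moment at which its call begins. There is no depth.
- env.close_job(): hands the job in, once; it reports no verdict.
The state is a dict: "time": time; "q": joint angles; "joint_velocities": joint speeds; "effort": joint torques, N m; "ee_pos": TCP position; "tcp_rot": TCP orientation; "ft_force": force on the tool from outside, world axes, zero at the start; "torque": the same for the moment, N m; "grip_width": finger opening in m.
Only numpy, scipy, OpenCV 4.12 (cv2) and the standard library are available. Lean on these libraries where they do the work, as an engineer would, in place of code of your own. Each camera call takes 0.05 s, during which the arm holds its last target.

## Working session

There is one attempt and no reset: what is moved stays moved. The work goes in short steps, Python scripts to look and compute and a tool call to move; the robot and the scene stay as the last step left them, time stands still between calls to the robot, and variables do not carry over. Pictures are saved under pics/ and viewed, and the job is handed in when it is done.

Besides the shell and the picture viewer there is one more tool, called after ">>>" as name(argument=value, ...), one argument or row to a line, values as JSON. servo_tool: Moves the arm, as the interface text tells. Its arguments: {"type":"object","properties":{"series":{"type":"array"},"force":{"type":"number"}},"required":["series"]}

```bash
ls; mkdir -p pics
python3 - <<'E'
from cell import env
import cv2,numpy as np
s=env.get_state()
for k,v in s.items(): print(k,np.round(v,3).tolist())
for n in ["scene","top","wrist"]:
    c=env.camera(n); cv2.imwrite(f"pics/a_{n}.png",c["image"][:,:,::-1]); print(n,c["K"].round(1).tolist(),c["R"].round(3).tolist(),c["t"].round(3).tolist())
E
```

```text
pics
time 0.0
q [1.215, 0.053, 1.402, -0.0, 1.689, -0.07]
joint_velocities [0.002, 0.001, 0.0, 0.0, -0.001, 0.002]
effort [-0.0, -38.165, -36.019, -0.0, 0.006, 0.0]
ee_pos [0.148, 0.503, 0.23]
tcp_rot [[-0.959, 0.282, -0.001], [0.282, 0.959, -0.001], [0.0, -0.002, -1.0]]
ft_force [0.418, -0.168, 0.059]
torque [0.029, 0.001, -0.015]
grip_width 0.085
scene [[454.0, 0.0, 322.4], [0.0, 454.0, 197.8], [0.0, 0.0, 1.0]] [[-0.518, 0.855, -0.019], [0.63, 0.366, -0.685], [-0.579, -0.367, -0.728]] [0.265, -0.233, 1.534]
top [[397.4, 0.0, 323.3], [0.0, 397.4, 204.3], [0.0, 0.0, 1.0]] [[0.001, -1.0, -0.028], [-0.994, 0.002, -0.106], [0.106, 0.028, -0.994]] [0.02, 0.494, 1.153]
wrist [[348.2, 0.0, 320.1], [0.0, 348.2, 195.3], [0.0, 0.0, 1.0]] [[0.281, 0.96, -0.002], [0.916, -0.268, 0.3], [0.288, -0.086, -0.954]] [-0.524, -0.039, 0.38]
```

View pics/a_top.png

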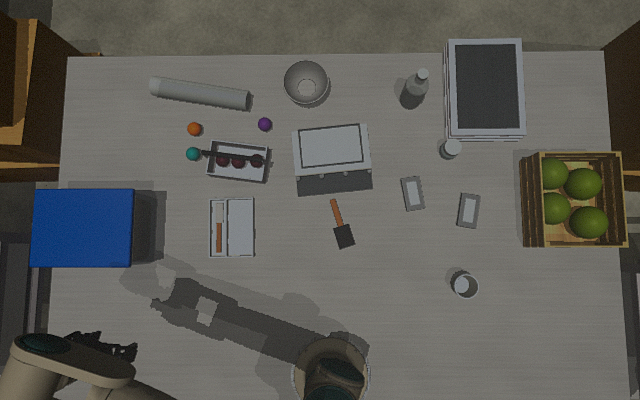

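View pics/a_scene.png

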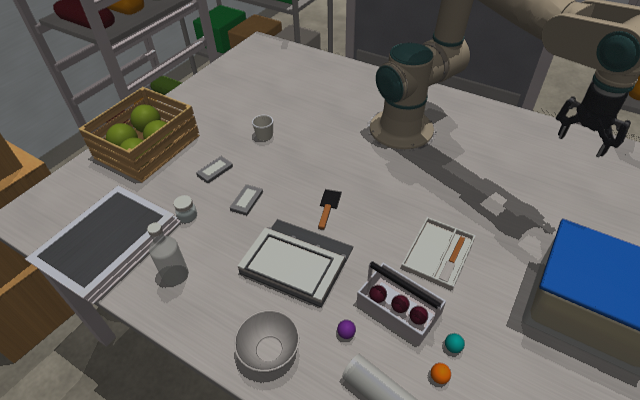

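View pics/a_wrist.png

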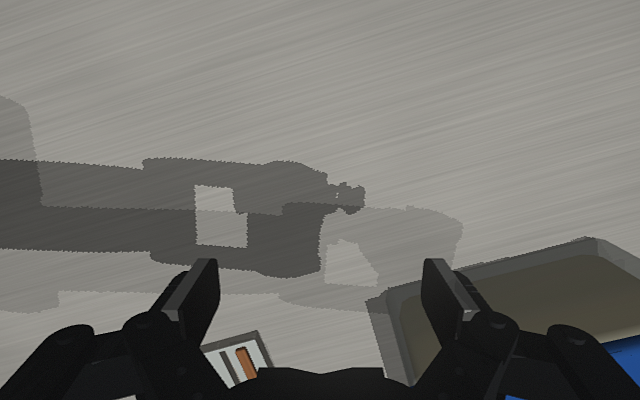

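The top view shows the base at (332,160), the pan at (238,160), the tray at (232,227), and the spatula at (342,225). Two plates are at (413,193) and (468,210). I'll enlarge these.

```bash
cat > h.py <<'E'
from cell import env
import cv2,numpy as np,sys
def ray(c,uv,z):
    K,R,t=c["K"],c["R"],c["t"]
    d=R.T@np.linalg.solve(K,np.array([uv[0],uv[1],1.])); o=-R.T@t
    return o+d*(z-o[2])/d[2]
def proj(c,X):
    p=c["K"]@(c["R"]@np.asarray(X,float)+c["t"]); return p[:2]/p[2]
def crop(c,u0,v0,w,h,s,name,pts=None):
    im=c["image"][:,:,::-1][v0:v0+h,u0:u0+w]
    im=cv2.resize(im,None,fx=s,fy=s,interpolation=cv2.INTER_CUBIC)
    for q in (pts or []):
        cv2.circle(im,(int((q[0]-u0+.5)*s),int((q[1]-v0+.5)*s)),2,(0,0,255),-1)
    cv2.imwrite("pics/"+name+".png",im)
E
python3 - <<'E'
from h import *
c=env.camera("top")
crop(c,280,110,100,75,8,"b1",); crop(c,320,165,100,75,8,"b2"); crop(c,395,165,100,75,8,"b3"); crop(c,190,130,100,75,8,"b4"); crop(c,190,190,100,75,8,"b5")
E
```

```text
(no output)
```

View pics/b1.png

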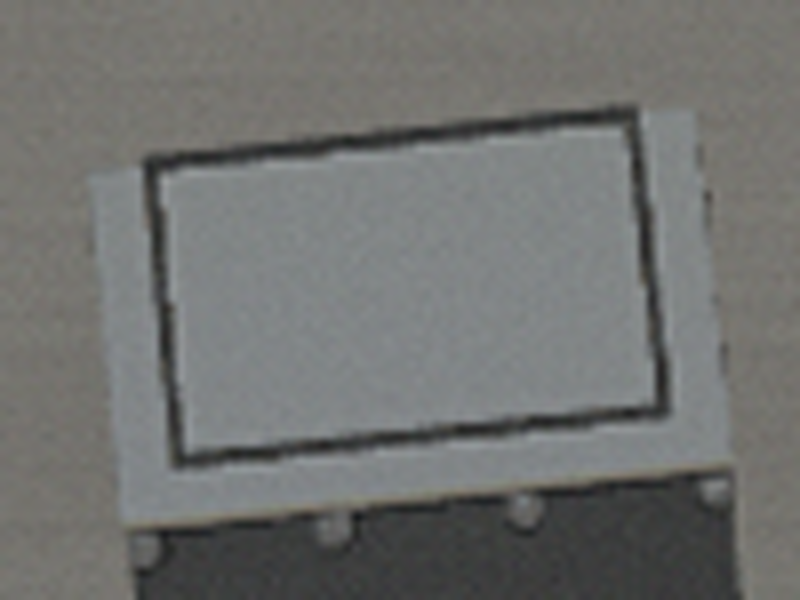

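View pics/b2.png

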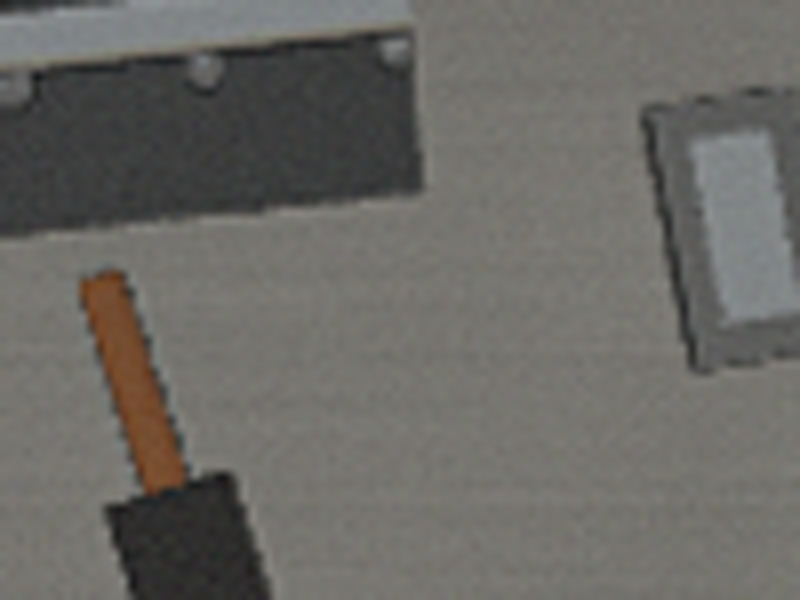

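View pics/b3.png

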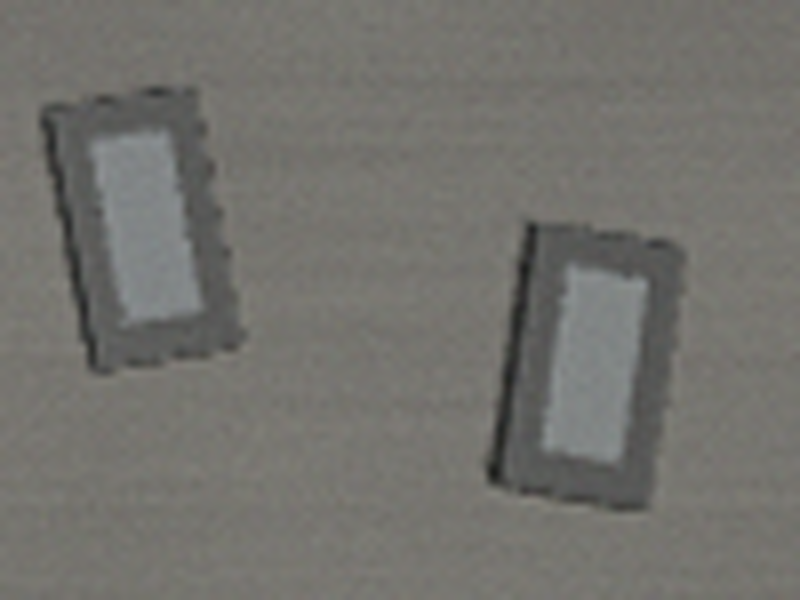

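View pics/b4.png

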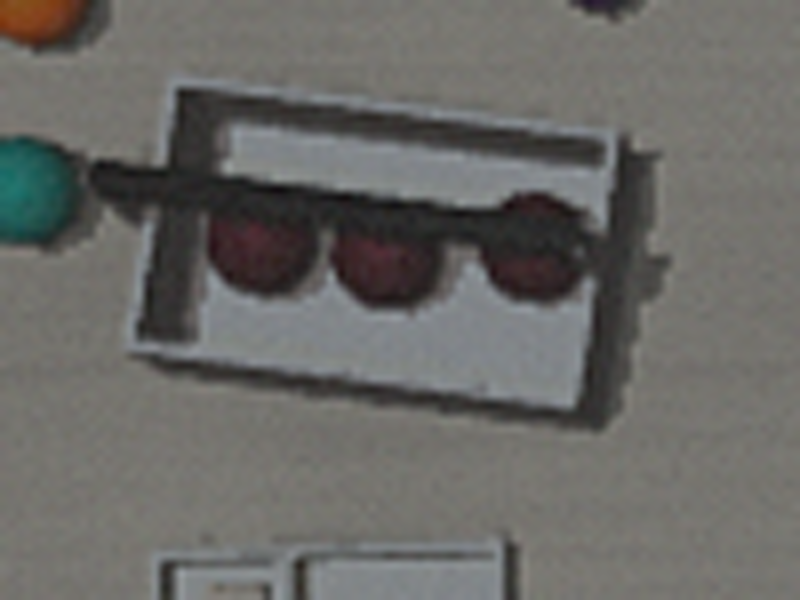

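View pics/b5.png

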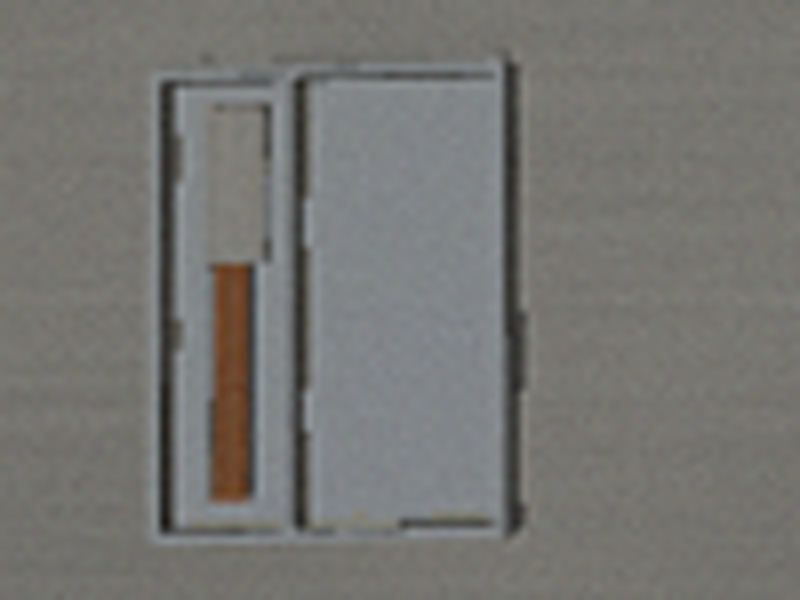

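```bash
cat >> h.py <<'E'
from scipy.optimize import least_squares
def fit(obs,g):
    # obs: list of (cam, model xyz, uv) ; g=(x,y,yaw)
    def X(p,m): 
        c_,s_=np.cos(p[2]),np.sin(p[2]); return [p[0]+c_*m[0]-s_*m[1],p[1]+s_*m[0]+c_*m[1],m[2]]
    f=lambda p: np.concatenate([proj(c,X(p,m))-np.array(uv) for c,m,uv in obs])
    r=least_squares(f,g); return r.x,np.abs(r.fun).reshape(-1,2).round(2)
def z8(u0,v0,s=8): return lambda X,Y:(u0+(X+.5)/s-.5, v0+(Y+.5)/s-.5)
E
cat > m1.py <<'E'
from h import *
c=env.camera("top"); print("cam",(-c["R"].T@c["t"]).round(3))
def F(name,b,L,g):
    p,r=fit([(c,m,b(*uv)) for m,uv in L],g); print(name,p[:2].round(4),"yaw deg",np.degrees(p[2]).round(1),"res",r.ravel().tolist()); return p
b=z8(280,110)
F("base",b,[((.150,.1145,.036),(90,175)),((.150,-.1145,.036),(695,110)),((.012,-.1145,.036),(735,465)),((.012,.1145,.036),(120,525)),
 ((.1485,.089,.042),(165,173)),((.1485,-.089,.042),(630,124)),((.0365,-.089,.042),(656,402)),((.0365,.089,.042),(186,455))],(.6,0,0.1))
b=z8(320,165)
for q in [(102,275),(165,488)]: print("spat",ray(c,b(*q),.014).round(4))
b=z8(395,165)
for n,P in [("A",[(90,140),(170,128),(203,312),(122,325)]),("B",[(565,265),(648,275),(625,468),(542,455)])]:
    W=np.array([ray(c,b(*q),.014)[:2] for q in P]); d=(W[0]+W[1]-W[2]-W[3])/2; print("plate",n,W.mean(0).round(4),"yaw",np.degrees(np.arctan2(d[1],d[0])).round(1),np.linalg.norm(d).round(4))
F("plateA",b,[((.05,.028,.014),(48,105)),((.05,-.028,.014),(193,88)),((-.05,-.028,.014),(244,347)),((-.05,.028,.014),(97,372))],(.5,-.2,0.))
F("plateB",b,[((.05,.028,.014),(530,222)),((.05,-.028,.014),(684,243)),((-.05,-.028,.014),(648,508)),((-.05,.028,.014),(497,485))],(.5,-.2,0.))
b=z8(190,130)
F("pan",b,[((.0525,.085,.055),(170,80)),((.0525,-.085,.055),(620,132)),((-.0525,-.085,.055),(582,412)),((-.0525,.085,.055),(130,350)),((0,.089,.112),(92,178))],(.6,.25,0.))
b=z8(190,190)
F("tray",b,[((.089,.067,.018),(152,76)),((.089,-.067,.018),(510,62)),((-.089,-.067,.018),(512,537)),((-.089,.067,.018),(153,540))],(.4,.25,0.))
E
python3 m1.py
```

```text
cam [ 0.37  -0.012  1.199]
base [ 0.5772 -0.0104] yaw deg 5.6 res [0.03, 0.4, 0.17, 0.07, 0.21, 0.62, 0.29, 0.85, 1.11, 1.11, 0.0, 1.07, 0.77, 0.84, 0.34, 0.27]
spat [ 0.5118 -0.0064  0.014 ]
spat [ 0.4319 -0.0298  0.014 ]
plate A [ 0.5298 -0.2472] yaw 8.6 0.0704
plate B [ 0.4773 -0.4114] yaw -8.8 0.0721
plateA [ 0.5293 -0.2469] yaw deg 9.1 res [0.06, 0.5, 0.25, 0.35, 0.03, 0.01, 0.22, 0.15]
plateB [ 0.4779 -0.4095] yaw deg -9.2 res [0.14, 0.23, 0.25, 0.08, 0.12, 0.15, 0.01, 0.0]
pan [0.6234 0.2756] yaw deg -7.3 res [0.3, 0.3, 0.43, 0.02, 0.08, 0.17, 0.29, 0.54, 0.5, 0.06]
tray [0.4265 0.2967] yaw deg 1.6 res [0.35, 0.65, 0.24, 0.2, 0.06, 0.02, 0.05, 0.8]
```

```bash
cat > d.py <<'E'
from cell import env
import numpy as np,sys
# usage: d.py x y z(mm) yaw_of_tool_x(deg, mod 180 allowed) nrows
x,y,z,yaw,n=[float(a) for a in sys.argv[1:6]]; n=int(n)
s=env.get_state(); R=np.array(s["tcp_rot"]); p=np.array(s["ee_pos"])*1000
y0=np.degrees(np.arctan2(R[1,0],R[0,0])); dy=(yaw-y0+90)%180-90 if len(sys.argv)<7 else (yaw-y0+180)%360-180
print("t",round(s["time"],2),"pos",p.round(1),"yaw",y0.round(2),"dyaw",round(dy,2),"F",np.round(s["ft_force"],1),"w",round(s["grip_width"]*1000,1),"q",np.round(s["q"],2), "tilt",R[:,2].round(4))
d=np.array([x,y,z])-p
for i in range(n):
    a=np.radians(y0+dy*i/n); Ri=np.array([[np.cos(a),np.sin(a),0],[np.sin(a),-np.cos(a),0],[0,0,-1]])
    print((Ri.T@d/n).round(1).tolist(),round(-dy/n,2))
E
python3 d.py 451 -24 200 196.3 15
```

```text
t 0.25 pos [148.  503.6 230.9] yaw 163.62 dyaw 32.68 F [-0.7 -0.  -0.8] w 85.6 q [ 1.21  0.05  1.4  -0.    1.69 -0.07] tilt [-2.e-04 -6.e-04 -1.e+00]
[-29.3, -28.1, 2.1] -2.18
[-28.2, -29.1, 2.1] -2.18
[-27.1, -30.2, 2.1] -2.18
[-25.9, -31.2, 2.1] -2.18
[-24.7, -32.2, 2.1] -2.18
[-23.5, -33.1, 2.1] -2.18
[-22.2, -33.9, 2.1] -2.18
[-20.9, -34.8, 2.1] -2.18
[-19.6, -35.5, 2.1] -2.18
[-18.2, -36.3, 2.1] -2.18
[-16.8, -36.9, 2.1] -2.18
[-15.4, -37.5, 2.1] -2.18
[-13.9, -38.1, 2.1] -2.18
[-12.5, -38.6, 2.1] -2.18
[-11.0, -39.0, 2.1] -2.18
```

>>> servo_tool(
  series=[
    [0, [-29.3, -28.1, 2], -2.18],
    [0, [-28.2, -29.1, 2], -2.18],
    [0, [-27.1, -30.2, 2], -2.18],
    [0, [-25.9, -31.2, 2], -2.18],
    [0, [-24.7, -32.2, 2], -2.18],
  ],
)

```text
time: 0.75
ee_pos: [0.2494, 0.3264, 0.2212]
tcp_rot: [[-0.996, 0.093, 0.0], [0.093, 0.996, 0.0], [-0.0, 0.0, -1.0]]
ft_force: [0.9, 0.4, 0.3]
grip_width: 0.0854
```

>>> servo_tool(
  series=[
    [0, [-23.5, -33.1, 2], -2.18],
    [0, [-22.2, -33.9, 2], -2.18],
    [0, [-20.9, -34.8, 2], -2.18],
    [0, [-19.6, -35.5, 2], -2.18],
    [0, [-18.2, -36.3, 2], -2.18],
  ],
)

```text
time: 1.25
ee_pos: [0.3506, 0.1504, 0.2114]
tcp_rot: [[-0.995, -0.096, 0.001], [-0.096, 0.995, 0.0], [-0.001, 0.0, -1.0]]
ft_force: [1.1, -0.0, 0.2]
grip_width: 0.0854
```

>>> servo_tool(
  series=[
    [0, [-16.8, -36.9, 2], -2.18],
    [0, [-15.4, -37.5, 2], -2.18],
    [0, [-13.9, -38.1, 2], -2.18],
    [0, [-12.5, -38.6, 2], -2.18],
    [0, [-11, -39, 2], -2.18],
  ],
)

```text
time: 1.75
ee_pos: [0.4517, -0.0255, 0.2013]
tcp_rot: [[-0.959, -0.282, 0.0], [-0.282, 0.959, 0.0], [-0.0, 0.0, -1.0]]
ft_force: [0.1, 0.8, 0.2]
grip_width: 0.0853
```

>>> servo_tool(
  series=[
    [0, [0, 0, 0], 0],
    [0, [0, 0, 0], 0],
    [0, [0, 0, 0], 0],
    [0, [0, 0, 0], 0],
    [0, [0, 0, 0], 0],
  ],
)

```text
time: 2.25
ee_pos: [0.451, -0.023, 0.2016]
tcp_rot: [[-0.959, -0.282, 0.001], [-0.282, 0.959, 0.0], [-0.001, -0.0, -1.0]]
ft_force: [1.4, 0.3, -0.6]
grip_width: 0.0853
```

```bash
python3 d.py 451 -24 200 196.3 1
python3 - <<'E'
from h import *
c=env.camera("wrist"); cv2.imwrite("pics/c1.png",c["image"][:,:,::-1])
c=env.camera("top"); cv2.imwrite("pics/c1t.png",c["image"][:,:,::-1])
E
```

```text
t 2.25 pos [451.  -23.  201.6] yaw -163.59 dyaw -0.11 F [ 1.4  0.3 -0.6] w 85.3 q [-0.13 -0.15  1.65  0.    1.64 -1.99] tilt [ 7.e-04  1.e-04 -1.e+00]
[0.3, -1.0, 1.6] 0.11
```

View pics/c1.png

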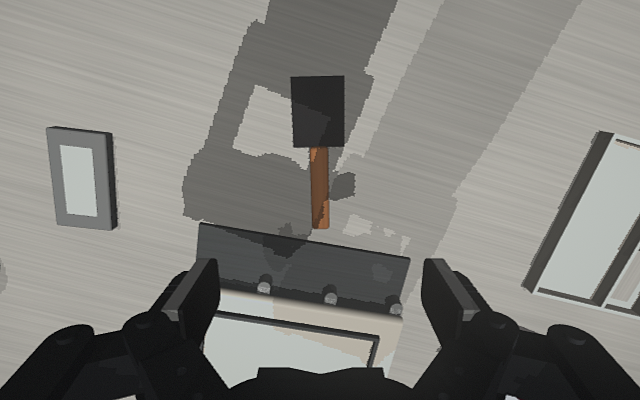

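The wrist view shows the spatula handle end at about (320,228), the blade/handle joint at (319,147), and the blade's far corners at (291,77) and (344,76).

```bash
cat > sp.py <<'E'
from h import *
c=env.camera("wrist")
p,r=fit([(c,m,uv) for m,uv in [((-.075,.009,.014),(311,228)),((-.075,-.009,.014),(329,228)),((.075,-.025,.004),(291,77)),((.075,.025,.004),(344,76)),((.009,-.025,.004),(293,147)),((.009,.025,.004),(344,147))]],(.44,-.03,3.4)); print(p,np.degrees(p[2]),r.tolist())
p,r=fit([(c,m,uv) for m,uv in [((-.075,-.009,.014),(311,228)),((-.075,.009,.014),(329,228)),((.075,-.025,.004),(291,77)),((.075,.025,.004),(344,76)),((.009,-.025,.004),(293,147)),((.009,.025,.004),(344,147))]],(.44,-.03,3.4)); print(p,np.degrees(p[2]),r.tolist())
E
python3 sp.py
```

```text
[ 0.44136268 -0.02803732  3.44502198] 197.3852198576162 [[0.29, 2.63], [0.18, 2.36], [53.36, 1.13], [53.73, 0.84], [51.09, 0.02], [50.87, 0.84]]
[ 0.44140287 -0.02802453  3.44525359] 197.39849025725033 [[17.84, 2.4], [17.7, 2.67], [53.34, 1.09], [53.75, 0.89], [51.08, 0.02], [50.87, 0.89]]
```

```bash
python3 d.py 453 -24.4 3 197 10 | head -4
```

```text
t 2.4 pos [451.1 -23.3 201.5] yaw -163.63 dyaw 0.63 F [ 0.1  0.2 -0.5] w 85.0 q [-0.13 -0.15  1.65  0.    1.64 -1.99] tilt [ 4.e-04  0.e+00 -1.e+00]
[-0.2, -0.2, 19.8] -0.06
[-0.2, -0.2, 19.8] -0.06
[-0.2, -0.2, 19.8] -0.06
```

>>> servo_tool(
  series=[
    [60, [-0.3, -0.3, 33], -0.12],
    [60, [-0.3, -0.3, 33], -0.12],
    [60, [-0.3, -0.3, 33], -0.12],
    [60, [-0.3, -0.3, 33], -0.12],
    [60, [-0.3, -0.3, 33], -0.12],
  ],
)

```text
time: 2.9
ee_pos: [0.453, -0.0246, 0.0352]
tcp_rot: [[-0.957, -0.291, 0.001], [-0.291, 0.957, 0.0], [-0.001, -0.0, -1.0]]
ft_force: [0.3, 0.3, -0.4]
grip_width: 0.0653
```

>>> servo_tool(
  series=[
    [60, [0, 0, 15], 0],
    [60, [0, 0, 10], 0],
    [60, [0, 0, 8], 0],
    [60, [0, 0, 0], 0],
    [60, [0, 0, 0], 0],
  ],
)

```text
time: 3.4
ee_pos: [0.4537, -0.0248, 0.0041]
tcp_rot: [[-0.957, -0.291, 0.001], [-0.291, 0.957, -0.0], [-0.001, -0.001, -1.0]]
ft_force: [-0.1, -1.0, 0.4]
grip_width: 0.0651
```

>>> servo_tool(
  series=[
    [255, [0, 0, 0], 0],
    [255, [0, 0, 0], 0],
    [255, [0, 0, 0], 0],
    [255, [0, 0, 0], 0],
    [255, [0, 0, 0], 0],
  ],
  force=50,
)

```text
time: 3.9
ee_pos: [0.4535, -0.0248, 0.0039]
tcp_rot: [[-0.957, -0.291, 0.001], [-0.291, 0.957, -0.0], [-0.001, -0.0, -1.0]]
ft_force: [-1.0, -0.3, 4.5]
grip_width: 0.0162
```

>>> servo_tool(
  series=[
    [255, [0, 0, -10], 0],
    [255, [0, 0, -20], 0],
    [255, [0, 0, -20], 0],
    [255, [0, 0, -20], 0],
    [255, [0, 0, -10], 0],
  ],
)

```text
time: 4.4
ee_pos: [0.4537, -0.0249, 0.0853]
tcp_rot: [[-0.957, -0.291, 0.003], [-0.291, 0.957, -0.0], [-0.002, -0.001, -1.0]]
ft_force: [-0.4, -0.1, -1.0]
grip_width: 0.0163
```

```bash
python3 - <<'E'
from h import *
c=env.camera("wrist"); cv2.imwrite("pics/c2.png",c["image"][:,:,::-1])
c=env.camera("scene"); cv2.imwrite("pics/c2s.png",c["image"][:,:,::-1])
E
python3 d.py 439 272 84 181.6 10
```

```text
t 4.5 pos [453.8 -24.9  84.7] yaw -163.08 dyaw -15.32 F [ 0.5 -0.2 -1.7] w 16.4 q [-0.14 -0.05  1.8   0.    1.39 -2.  ] tilt [ 2.8e-03 -3.0e-04 -1.0e+00]
[-7.2, 28.8, 0.1] 1.53
[-6.5, 29.0, 0.1] 1.53
[-5.7, 29.2, 0.1] 1.53
[-4.9, 29.3, 0.1] 1.53
[-4.1, 29.4, 0.1] 1.53
[-3.3, 29.5, 0.1] 1.53
[-2.5, 29.6, 0.1] 1.53
[-1.7, 29.7, 0.1] 1.53
[-0.9, 29.7, 0.1] 1.53
[-0.1, 29.7, 0.1] 1.53
```

View pics/c2.png

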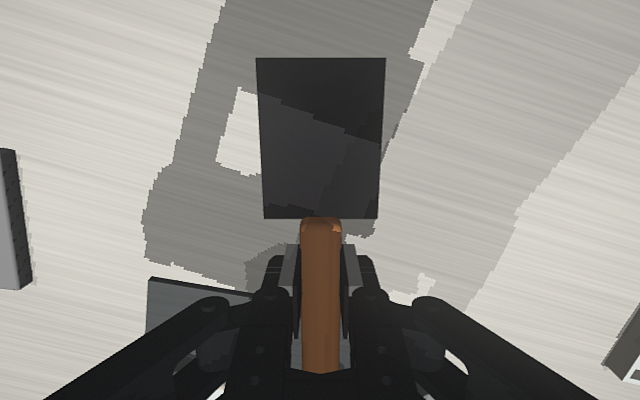

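View pics/c2s.png

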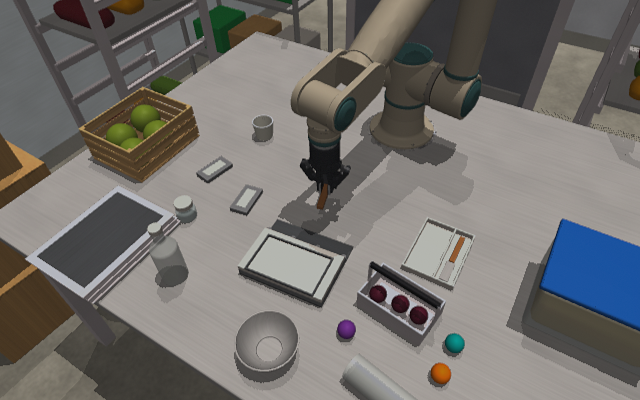

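Run:
```python
from h import *
c=env.camera("wrist"); s=env.get_state()
o=np.array(s["ee_pos"]); R=np.array(s["tcp_rot"])
# model: spatula in tool axes: x_tool along blade, grip at spatula x=-12
ob=[((.075,-.025),(257,58)),((.075,.025),(386,58)),((.009,-.025),(264,218)),((.009,.025),(378,218))]
def f(p,full=False):
    gx,dz,pit,yaw,gy=p; r=[]
    for (x,y),uv in ob:
        X=x+gx; 
        l=np.array([X*np.cos(yaw)*np.cos(pit)-y*np.sin(yaw),X*np.sin(yaw)+y*np.cos(yaw)+gy,dz+X*np.sin(pit)])
        r+=list(proj(c,o+R@l)-uv)
    return r
r=least_squares(f,[.012,0,0,0,0]); print(r.x,np.round(r.fun,1), np.degrees(r.x[2:4]))
ob2=[(a,(b[0],b[1])) for a,b in ob]
```

```text
[ 0.01216916 -0.00088273  0.02420918  0.00071326 -0.00045434] [ 0.  -0.2 -0.1 -0.   0.4  0.  -0.2  0.2] [1.38708402 0.04086706]
```

>>> servo_tool(
  series=[
    [255, [-7.2, 28.8, 0], 1.53],
    [255, [-6.5, 29, 0], 1.53],
    [255, [-5.7, 29.2, 0], 1.53],
    [255, [-4.9, 29.3, 0], 1.53],
    [255, [-4.1, 29.4, 0], 1.53],
  ],
)

```text
time: 5.05
ee_pos: [0.4447, 0.1246, 0.0818]
tcp_rot: [[-0.987, -0.16, -0.002], [-0.16, 0.987, -0.0], [0.002, -0.0, -1.0]]
ft_force: [0.3, 0.4, -0.2]
grip_width: 0.0165
```

>>> servo_tool(
  series=[
    [255, [-3.3, 29.5, 0], 1.53],
    [255, [-2.5, 29.6, 0], 1.53],
    [255, [-1.7, 29.7, 0], 1.53],
    [255, [-0.9, 29.7, 0], 1.53],
    [255, [-0.1, 29.7, 0], 1.53],
  ],
)

```text
time: 5.55
ee_pos: [0.4371, 0.2728, 0.0816]
tcp_rot: [[-1.0, -0.027, -0.002], [-0.027, 1.0, -0.001], [0.002, -0.001, -1.0]]
ft_force: [0.0, -1.1, -0.3]
grip_width: 0.0161
```

>>> servo_tool(
  series=[
    [255, [0, 0, 0], 0],
    [255, [0, 0, 0], 0],
    [255, [0, 0, 0], 0],
    [255, [0, 0, 0], 0],
    [255, [0, 0, 0], 0],
  ],
)

```text
time: 6.05
ee_pos: [0.4383, 0.2712, 0.0832]
tcp_rot: [[-1.0, -0.027, -0.0], [-0.027, 1.0, -0.0], [0.0, -0.0, -1.0]]
ft_force: [0.1, 0.5, -0.7]
grip_width: 0.0163
```

```bash
python3 - <<'E'
from h import *
c=env.camera("wrist"); cv2.imwrite("pics/c3.png",c["image"][:,:,::-1])
E
python3 d.py 439 272 9 181.6 1
```

```text
t 6.1 pos [438.3 271.4  83.3] yaw -178.43 dyaw 0.03 F [ 0.  -0.5 -1. ] w 16.1 q [ 0.48  0.13  1.62 -0.    1.39 -1.12] tilt [ 1.e-04  1.e-04 -1.e+00]
[-0.7, 0.6, 74.3] -0.03
```

View pics/c3.png

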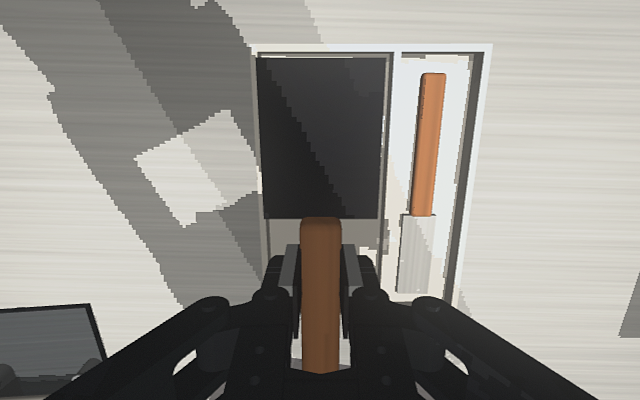

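Run:
```python
from h import *
c=env.camera("wrist")
for u in [(251,45),(493,43)]: print(ray(c,u,.018).round(4))
for x,y in [(-.089,-.067),(-.089,.067)]:
    a=np.radians(1.6);print("top-cam fit",(.4265+np.cos(a)*x-np.sin(a)*y).round(4),(.2967+np.sin(a)*x+np.cos(a)*y).round(4))
```

```text
[0.3407 0.2298 0.018 ]
[0.3359 0.3629 0.018 ]
top-cam fit 0.3394 0.2272
top-cam fit 0.3357 0.3612
```

>>> servo_tool(
  series=[
    [255, [-0.3, 0.4, 16], 0],
    [255, [-0.3, 0.4, 16], 0],
    [255, [-0.3, 0.4, 16], 0],
    [255, [-0.3, 0.4, 16], 0],
    [255, [0, 0, 6], 0],
  ],
)

```text
time: 6.65
ee_pos: [0.4385, 0.273, 0.0117]
tcp_rot: [[-1.0, -0.028, -0.002], [-0.028, 1.0, -0.001], [0.002, -0.001, -1.0]]
ft_force: [-0.2, -0.3, -1.9]
grip_width: 0.0167
```

>>> servo_tool(
  series=[
    [255, [0, 0, 2], 0],
    [255, [0, 0, 1.5], 0],
    [255, [0, 0, 1], 0],
    [255, [0, 0, 0], 0],
    [255, [0, 0, 0], 0],
  ],
)

```text
time: 7.15
ee_pos: [0.4395, 0.2737, 0.0093]
tcp_rot: [[-1.0, -0.028, 0.001], [-0.028, 1.0, 0.0], [-0.001, 0.0, -1.0]]
ft_force: [0.1, 0.6, -0.3]
grip_width: 0.0164
```

>>> servo_tool(
  series=[
    [255, [0, 0, 1], 0],
    [255, [0, 0, 0], 0],
    [165, [0, 0, 0], 0],
    [165, [0, 0, 0], 0],
    [165, [0, 0, 0], 0],
  ],
)

```text
time: 7.65
ee_pos: [0.4393, 0.2736, 0.0079]
tcp_rot: [[-1.0, -0.028, 0.0], [-0.028, 1.0, 0.0], [-0.0, 0.0, -1.0]]
ft_force: [0.8, -0.6, -0.9]
grip_width: 0.03
```

>>> servo_tool(
  series=[
    [165, [0, 0, -10], 0],
    [165, [0, 0, -25], 0],
    [165, [0, 0, -40], 0],
    [100, [0, 0, -40], 0],
    [0, [0, 0, -40], 0],
  ],
)

```text
time: 8.15
ee_pos: [0.439, 0.2735, 0.1653]
tcp_rot: [[-1.0, -0.028, 0.001], [-0.028, 1.0, 0.0], [-0.001, 0.0, -1.0]]
ft_force: [0.5, 1.2, -0.8]
grip_width: 0.0585
```

```bash
python3 - <<'E'
from h import *
c=env.camera("wrist"); cv2.imwrite("pics/c4.png",c["image"][:,:,::-1])
c=env.camera("top"); cv2.imwrite("pics/c4t.png",c["image"][:,:,::-1])
E
python3 d.py 400 -50 200 185 20
```

```text
t 8.25 pos [441.8 274.9 170.6] yaw -178.37 dyaw 3.37 F [0.9 0.4 0.2] w 72.5 q [ 0.49  0.06  1.52  0.    1.55 -1.11] tilt [ 0.0111  0.0059 -0.9999]
[2.5, -16.2, -1.5] -0.17
[2.6, -16.2, -1.5] -0.17
[2.6, -16.2, -1.5] -0.17
[2.7, -16.2, -1.5] -0.17
[2.7, -16.1, -1.5] -0.17
[2.8, -16.1, -1.5] -0.17
[2.8, -16.1, -1.5] -0.17
[2.9, -16.1, -1.5] -0.17
[2.9, -16.1, -1.5] -0.17
[3.0, -16.1, -1.5] -0.17
[3.0, -16.1, -1.5] -0.17
[3.1, -16.1, -1.5] -0.17
[3.1, -16.1, -1.5] -0.17
[3.2, -16.1, -1.5] -0.17
[3.2, -16.1, -1.5] -0.17
[3.3, -16.1, -1.5] -0.17
[3.3, -16.0, -1.5] -0.17
[3.4, -16.0, -1.5] -0.17
[3.4, -16.0, -1.5] -0.17
[3.4, -16.0, -1.5] -0.17
```

View pics/c4.png

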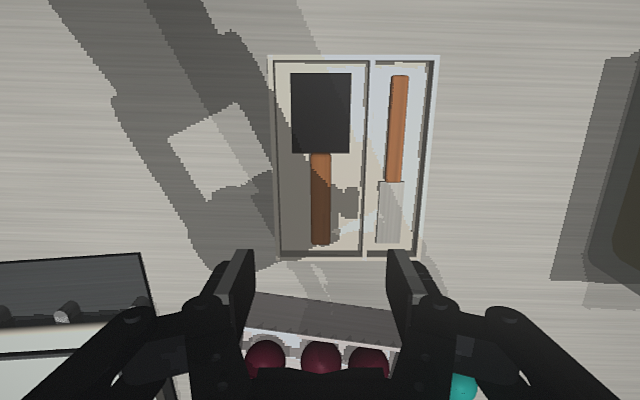

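View pics/c4t.png

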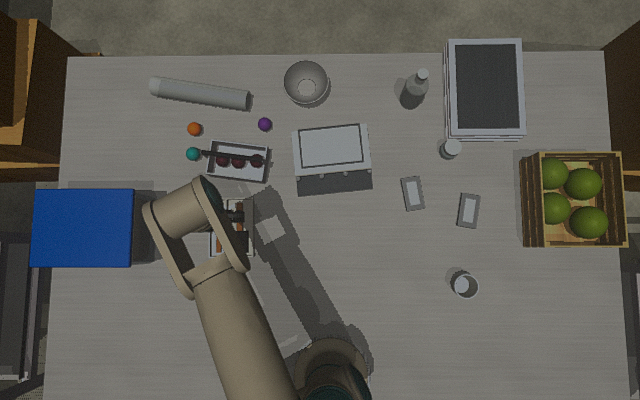

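Spatula lies flat in the wide compartment with margin all round, and both plates are unmoved. Next I turn the gripper round, so that the camera faces the bays, and move in front of the base.

```bash
cat > d2.py <<'E'
# as d.py, but with explicit total world yaw change: x y z dyaw n
from cell import env
import numpy as np,sys
x,y,z,dy,n=[float(a) for a in sys.argv[1:6]]; n=int(n)
s=env.get_state(); R=np.array(s["tcp_rot"]); p=np.array(s["ee_pos"])*1000
y0=np.degrees(np.arctan2(R[1,0],R[0,0])); print(p.round(1),y0.round(2))
d=np.array([x,y,z])-p
for i in range(n):
    a=np.radians(y0+dy*i/n); Ri=np.array([[np.cos(a),np.sin(a),0],[np.sin(a),-np.cos(a),0],[0,0,-1]])
    print((Ri.T@d/n).round(1).tolist(),round(-dy/n,2))
E
python3 d2.py 500 -40 200 -176 21
```

```text
[441.8 274.9 170.6] -178.37
[-2.3, -15.1, -1.4] 8.38
[-4.5, -14.6, -1.4] 8.38
[-6.6, -13.8, -1.4] 8.38
[-8.5, -12.6, -1.4] 8.38
[-10.3, -11.3, -1.4] 8.38
[-11.8, -9.6, -1.4] 8.38
[-13.1, -7.8, -1.4] 8.38
[-14.1, -5.8, -1.4] 8.38
[-14.8, -3.7, -1.4] 8.38
[-15.2, -1.5, -1.4] 8.38
[-15.2, 0.7, -1.4] 8.38
[-15.0, 2.9, -1.4] 8.38
[-14.4, 5.1, -1.4] 8.38
[-13.5, 7.1, -1.4] 8.38
[-12.3, 9.0, -1.4] 8.38
[-10.9, 10.7, -1.4] 8.38
[-9.2, 12.2, -1.4] 8.38
[-7.3, 13.4, -1.4] 8.38
[-5.3, 14.3, -1.4] 8.38
[-3.1, 14.9, -1.4] 8.38
[-0.9, 15.2, -1.4] 8.38
```

>>> servo_tool(
  series=[
    [0, [-2.3, -15.1, -1.4], 8.38],
    [0, [-4.5, -14.6, -1.4], 8.38],
    [0, [-6.6, -13.8, -1.4], 8.38],
    [0, [-8.5, -12.6, -1.4], 8.38],
    [0, [-10.3, -11.3, -1.4], 8.38],
  ],
)

```text
time: 8.75
ee_pos: [0.4529, 0.1979, 0.17]
tcp_rot: [[-0.759, 0.651, -0.0], [0.651, 0.759, 0.0], [0.0, 0.0, -1.0]]
ft_force: [0.8, -0.7, 0.2]
grip_width: 0.0853
```

>>> servo_tool(
  series=[
    [0, [-11.8, -9.6, -1.4], 8.38],
    [0, [-13.1, -7.8, -1.4], 8.38],
    [0, [-14.1, -5.8, -1.4], 8.38],
    [0, [-14.8, -3.7, -1.4], 8.38],
    [0, [-15.2, -1.5, -1.4], 8.38],
  ],
)

```text
time: 9.25
ee_pos: [0.467, 0.1229, 0.1769]
tcp_rot: [[-0.13, 0.991, -0.0], [0.991, 0.13, 0.0], [0.0, -0.0, -1.0]]
ft_force: [0.1, 0.7, 0.4]
grip_width: 0.0848
```

>>> servo_tool(
  series=[
    [0, [-15.2, 0.7, -1.4], 8.38],
    [0, [-15, 2.9, -1.4], 8.38],
    [0, [-14.4, 5.1, -1.4], 8.38],
    [0, [-13.5, 7.1, -1.4], 8.38],
    [0, [-12.3, 9, -1.4], 8.38],
  ],
)

```text
time: 9.75
ee_pos: [0.4808, 0.0479, 0.1839]
tcp_rot: [[0.565, 0.825, -0.0], [0.825, -0.565, 0.0], [0.0, -0.0, -1.0]]
ft_force: [0.0, 0.3, -0.2]
grip_width: 0.0854
```

>>> servo_tool(
  series=[
    [0, [-10.9, 10.7, -1.4], 8.38],
    [0, [-9.2, 12.2, -1.4], 8.38],
    [0, [-7.3, 13.4, -1.4], 8.38],
    [0, [-5.3, 14.3, -1.4], 8.38],
    [0, [-3.1, 14.9, -1.4], 8.38],
  ],
)

```text
time: 10.25
ee_pos: [0.4947, -0.0271, 0.1909]
tcp_rot: [[0.972, 0.236, -0.0], [0.236, -0.972, 0.0], [-0.0, -0.0, -1.0]]
ft_force: [0.5, 0.5, 0.4]
grip_width: 0.0852
```

>>> servo_tool(
  series=[
    [0, [-0.9, 15.2, -1.4], 8.38],
    [0, [0, 0, 0], 0],
    [0, [0, 0, 0], 0],
    [0, [0, 0, 0], 0],
    [0, [0, 0, 0], 0],
  ],
)

```text
time: 10.75
ee_pos: [0.4975, -0.0407, 0.1922]
tcp_rot: [[0.995, 0.101, -0.0], [0.101, -0.995, 0.0], [-0.0, -0.0, -1.0]]
ft_force: [0.6, 0.2, -0.1]
grip_width: 0.0853
```

```bash
python3 - <<'E'
from h import *
c=env.camera("wrist"); cv2.imwrite("pics/d1.png",c["image"][:,:,::-1])
E
python3 d.py 500 -40 200 5.6 1
```

```text
t 10.8 pos [497.5 -40.8 192.2] yaw 5.77 dyaw -0.17 F [-0.7 -0.6 -0.4] w 85.2 q [-0.16 -0.01  1.54  0.    1.61  1.31] tilt [-0.e+00  2.e-04 -1.e+00]
[2.5, -0.5, -7.8] 0.17
```

View pics/d1.png

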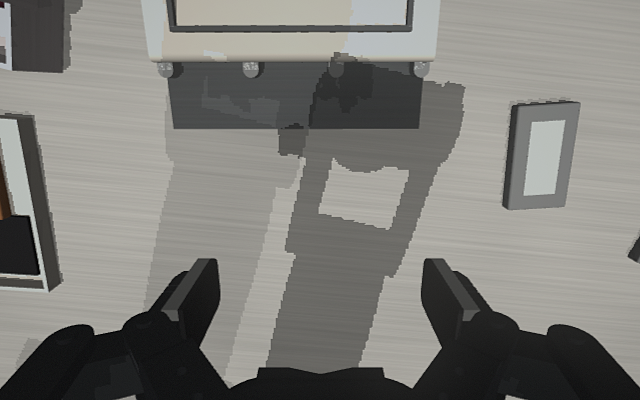

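Run:
```python
from h import *
c=env.camera("wrist"); crop(c,140,0,160,140,5,"d2a"); crop(c,290,0,160,140,5,"d2b"); crop(c,490,80,110,150,4,"d2c")
im=np.hstack([cv2.imread("pics/d2a.png")[:, :],]);
```

```text
(no output)
```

View pics/d2a.png

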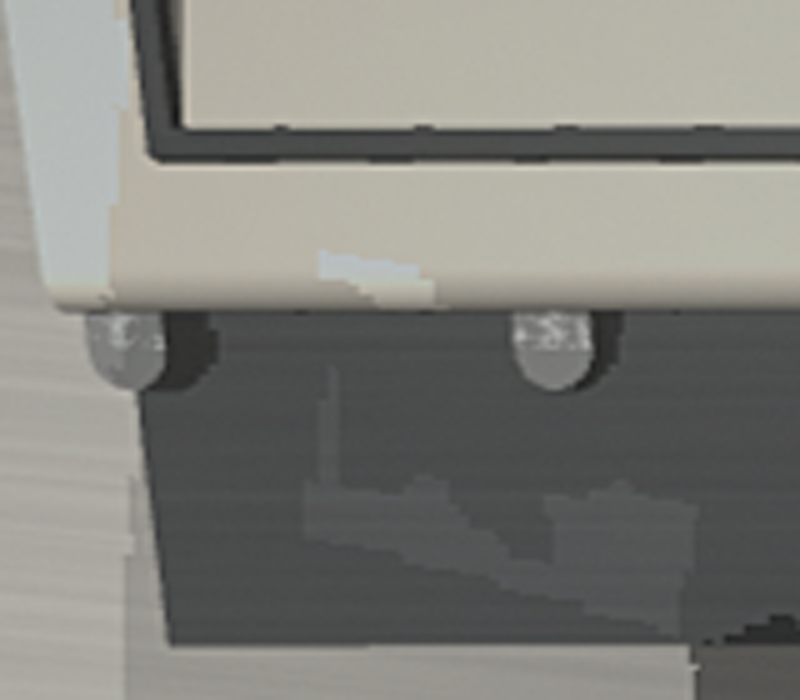

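View pics/d2b.png

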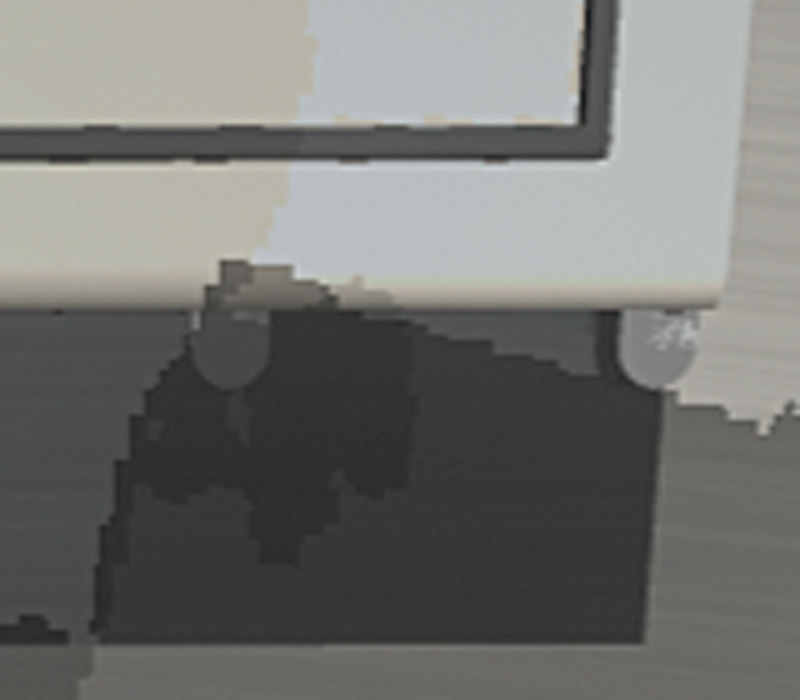

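View pics/d2c.png

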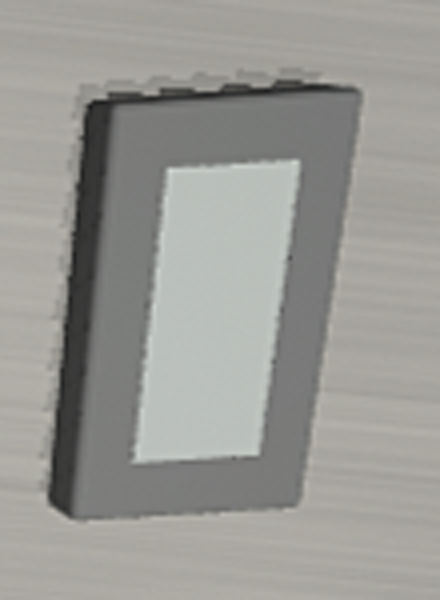

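Run:
```python
from h import *
c=env.camera("wrist"); A=z8(140,0,5);B=z8(290,0,5)
obs=[(c,(-.045,.1145,.006),A(170,645)),(c,(-.045,-.1145,.006),B(645,642)),(c,(.0365,.089,.042),A(172,128)),(c,(.0365,-.089,.042),B(583,125))]
p,r=fit(obs,(.577,-.01,.1)); print(p,np.degrees(p[2]),r.tolist())
a=p[2]
L=[ray(c,q,.023)[:2] for q in (A(128,390),A(553,390),B(232,390),B(658,390))]
for w in L:
    d=w-p[:2]; print("nose in base frame", (np.array([[np.cos(a),np.sin(a)],[-np.sin(a),np.cos(a)]])@d).round(4))
C=z8(490,80,4)
P=[(112,103),(360,90),(300,508),(75,518)]
q,r=fit([(c,m,C(*u)) for m,u in zip([(.05,.028,.014),(.05,-.028,.014),(-.05,-.028,.014),(-.05,.028,.014)],P)],(.53,-.247,.1)); print("A",q,np.degrees(q[2]),r.tolist())
```

```text
[ 0.57855207 -0.01054036  0.10376706] 5.9454143577120435 [[0.39, 0.44], [0.06, 0.55], [0.3, 0.51], [0.57, 0.35]]
nose in base frame [-0.0006  0.1087]
nose in base frame [-0.0008  0.0366]
nose in base frame [-0.0011 -0.0362]
nose in base frame [-0.0013 -0.1085]
A [ 0.52983919 -0.24689918  0.17270225] 9.895110135642236 [[0.42, 0.15], [1.16, 1.26], [0.42, 0.04], [1.24, 1.41]]
```

```bash
python3 d.py 505 -251 90 9.2 7
```

```text
t 10.9 pos [497.6 -41.  192.2] yaw 5.72 dyaw 3.48 F [ 0.5 -0.6  0.3] w 85.3 q [-0.16 -0.01  1.54  0.    1.61  1.31] tilt [ 0.e+00  2.e-04 -1.e+00]
[-1.9, 30.0, 14.6] -0.5
[-2.2, 29.9, 14.6] -0.5
[-2.5, 29.9, 14.6] -0.5
[-2.7, 29.9, 14.6] -0.5
[-3.0, 29.9, 14.6] -0.5
[-3.2, 29.8, 14.6] -0.5
[-3.5, 29.8, 14.6] -0.5
```

>>> servo_tool(
  series=[
    [0, [-1.9, 30, 14.6], -0.5],
    [0, [-2.2, 29.9, 14.6], -0.5],
    [0, [-2.5, 29.9, 14.6], -0.5],
    [0, [-2.7, 29.9, 14.6], -0.5],
    [0, [-3, 29.9, 14.6], -0.5],
  ],
)

```text
time: 11.4
ee_pos: [0.5027, -0.1924, 0.1186]
tcp_rot: [[0.99, 0.143, 0.0], [0.143, -0.99, 0.0], [0.0, -0.0, -1.0]]
ft_force: [1.0, 0.5, 0.5]
grip_width: 0.0852
```

>>> servo_tool(
  series=[
    [0, [-3.2, 29.8, 14.6], -0.5],
    [0, [-3.5, 29.8, 14.6], -0.5],
    [0, [0, 0, 0], 0],
    [0, [0, 0, 0], 0],
    [0, [0, 0, 0], 0],
  ],
)

```text
time: 11.9
ee_pos: [0.5052, -0.2506, 0.0906]
tcp_rot: [[0.987, 0.16, 0.001], [0.16, -0.987, -0.0], [0.001, 0.0, -1.0]]
ft_force: [-1.0, 0.3, 0.8]
grip_width: 0.0858
```

```bash
python3 - <<'E'
from h import *
c=env.camera("wrist"); cv2.imwrite("pics/e1.png",c["image"][:,:,::-1])
E
python3 d.py 505 -251 1 9.2 1
```

```text
t 11.95 pos [ 505.3 -250.6   90.8] yaw 9.22 dyaw -0.02 F [-0.2  0.4  0.3] w 85.5 q [-0.53  0.25  1.47  0.    1.42  0.88] tilt [ 1.2e-03 -4.0e-04 -1.0e+00]
[-0.4, 0.3, 89.8] 0.02
```

View pics/e1.png

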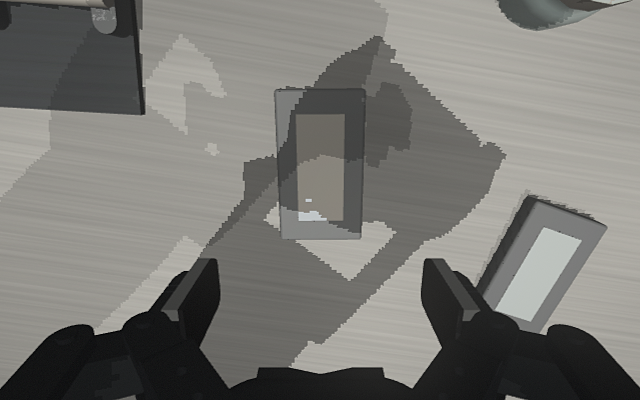

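>>> servo_tool(
  series=[
    [0, [-0.3, 0.3, 25], 0],
    [0, [0, 0, 25], 0],
    [0, [0, 0, 20], 0],
    [0, [0, 0, 12], 0],
    [0, [0, 0, 7], 0],
  ],
)

```text
time: 12.45
ee_pos: [0.5046, -0.251, 0.0005]
tcp_rot: [[0.987, 0.16, -0.0], [0.16, -0.987, 0.0], [-0.0, -0.0, -1.0]]
ft_force: [-0.4, 0.2, 0.3]
grip_width: 0.0852
```

>>> servo_tool(
  series=[
    [0, [0, 0, 0], 0],
    [0, [0, 0, 0], 0],
    [110, [0, 0, 0], 0],
    [110, [0, 0, 0], 0],
    [110, [0, 0, 0], 0],
  ],
  force=50,
)

```text
time: 12.95
ee_pos: [0.5052, -0.2521, 0.0021]
tcp_rot: [[0.987, 0.159, 0.002], [0.159, -0.987, -0.001], [0.002, 0.001, -1.0]]
ft_force: [0.3, -1.0, 4.3]
grip_width: 0.0545
```

>>> servo_tool(
  series=[
    [110, [0, 0, 0], 0],
    [110, [0, 0, 0], 0],
    [110, [0, 0, 0], 0],
    [110, [0, 0, 0], 0],
    [110, [0, 0, 0], 0],
  ],
)

```text
time: 13.45
ee_pos: [0.5052, -0.2521, 0.0021]
tcp_rot: [[0.987, 0.159, 0.002], [0.159, -0.987, -0.001], [0.002, 0.001, -1.0]]
ft_force: [-0.6, -0.2, 5.4]
grip_width: 0.0544
```

>>> servo_tool(
  series=[
    [255, [0, 0, -10], 0],
    [255, [0, 0, -20], 0],
    [255, [0, 0, -20], 0],
    [255, [0, 0, -10], 0],
    [255, [0, 0, 0], 0],
  ],
)

```text
time: 13.95
ee_pos: [0.5053, -0.2522, 0.0626]
tcp_rot: [[0.987, 0.159, 0.003], [0.159, -0.987, -0.001], [0.002, 0.002, -1.0]]
ft_force: [-0.1, -0.4, -1.3]
grip_width: 0.0543
```

```bash
python3 - <<'E'
from h import *
c=env.camera("wrist"); cv2.imwrite("pics/e2.png",c["image"][:,:,::-1])
c=env.camera("top"); cv2.imwrite("pics/e2t.png",c["image"][:,:,::-1])
c=env.camera("scene"); crop(c,160,120,200,150,4,"e2s")
E
python3 d.py 505 -251 60 9.2 1
```

```text
t 14.1 pos [ 503.9 -251.4   59.7] yaw 9.14 dyaw 0.06 F [ 0.3 -0.5 -1.9] w 54.1 q [-0.53  0.28  1.49  0.    1.37  0.88] tilt [-0.0018  0.0011 -1.    ]
[1.1, -0.2, -0.3] -0.06
```

View pics/e2.png

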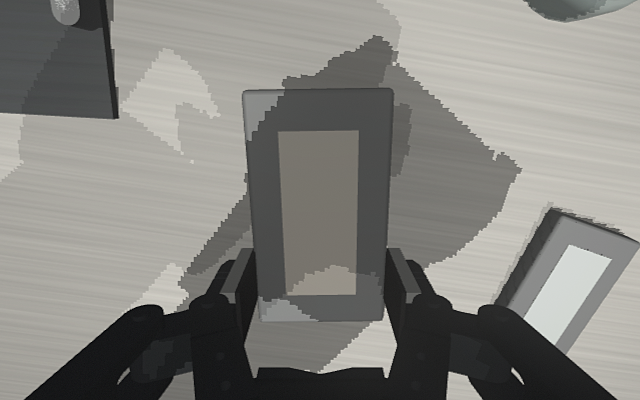

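View pics/e2t.png

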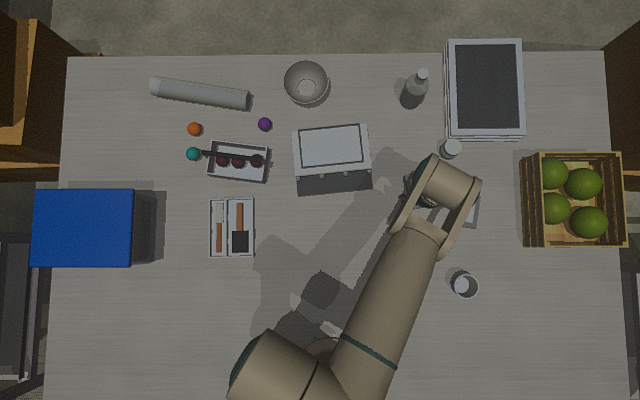

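View pics/e2s.png

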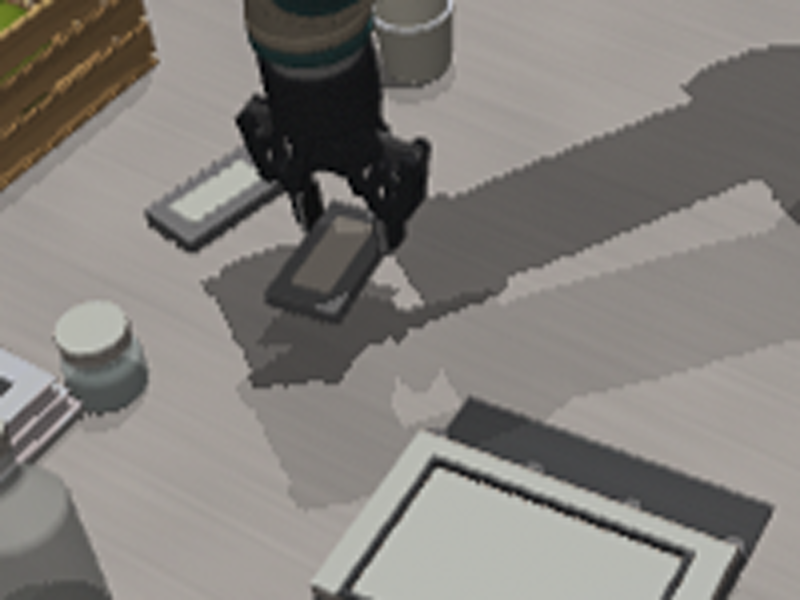

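```bash
cat > held.py <<'E'
from h import *
def held(uvs,hz):
    # plate top corners order: front-left, front-right, rear-right, rear-left (image)
    c=env.camera("wrist"); s=env.get_state(); o=np.array(s["ee_pos"]); R=np.array(s["tcp_rot"])
    M=[(.05,-.028),(.05,.028),(-.05,.028),(-.05,-.028)]
    def f(p):
        gx,gy,dz,pit,yaw,=p; r=[]
        for (x,y),uv in zip(M,uvs):
            l=np.array([x*np.cos(yaw)*np.cos(pit)-y*np.sin(yaw)+gx,x*np.sin(yaw)+y*np.cos(yaw)+gy,dz+x*np.sin(pit)])
            r+=list(proj(c,o+R@l)-uv)
        return r
    r=least_squares(f,[.025,0,-.01,0,0]); gx,gy,dz,pit,yaw=r.x
    print("gx %.1f gy %.1f topdz %.1f mm pitch(down+) %.2f yaw(tool) %.2f"%(gx*1e3,gy*1e3,dz*1e3,np.degrees(pit),np.degrees(yaw)),np.round(r.fun,1))
E
python3 -c "
from held import *
held([(243,90),(393,88),(381,321),(258,322)],0)"
```

```text
gx 25.2 gy 0.2 topdz -8.6 mm pitch(down+) 2.01 yaw(tool) -0.42 [-0.2 -0.3 -0.2  0.6  0.9 -0.  -0.5 -0.3]
```

```bash
python3 d.py 499 -18.4 50 5.6 10
```

```text
t 14.15 pos [ 503.9 -251.3   59.6] yaw 9.14 dyaw -3.54 F [ 0.3  0.3 -0.6] w 54.3 q [-0.53  0.28  1.49  0.    1.37  0.88] tilt [-0.002   0.0013 -1.    ]
[3.2, -23.1, 1.0] 0.35
[3.1, -23.1, 1.0] 0.35
[2.9, -23.1, 1.0] 0.35
[2.8, -23.1, 1.0] 0.35
[2.6, -23.1, 1.0] 0.35
[2.5, -23.2, 1.0] 0.35
[2.4, -23.2, 1.0] 0.35
[2.2, -23.2, 1.0] 0.35
[2.1, -23.2, 1.0] 0.35
[1.9, -23.2, 1.0] 0.35
```

>>> servo_tool(
  series=[
    [255, [3.2, -23.1, 0], 0.35],
    [255, [3.1, -23.1, 0], 0.35],
    [255, [2.9, -23.1, 0], 0.35],
    [255, [2.8, -23.1, 0], 0.35],
    [255, [2.6, -23.1, 0], 0.35],
  ],
)

```text
time: 14.65
ee_pos: [0.5014, -0.1342, 0.0599]
tcp_rot: [[0.992, 0.128, -0.002], [0.128, -0.992, 0.001], [-0.002, -0.001, -1.0]]
ft_force: [-0.2, 0.6, -1.0]
grip_width: 0.0542
```

>>> servo_tool(
  series=[
    [255, [2.5, -23.2, 0], 0.35],
    [255, [2.4, -23.2, 0], 0.35],
    [255, [2.2, -23.2, 0], 0.35],
    [255, [2.1, -23.2, 0], 0.35],
    [255, [1.9, -23.2, 0], 0.35],
  ],
)

```text
time: 15.15
ee_pos: [0.4988, -0.0178, 0.06]
tcp_rot: [[0.995, 0.098, -0.002], [0.098, -0.995, 0.0], [-0.002, -0.0, -1.0]]
ft_force: [-0.2, -0.6, -1.5]
grip_width: 0.0542
```

>>> servo_tool(
  series=[
    [255, [0, 0, 8], 0],
    [255, [0, 0, 8], 0],
    [255, [0, 0, 8], 0],
    [255, [0, 0, 8], 0],
    [255, [0, 0, 0], 0],
  ],
)

```text
time: 15.65
ee_pos: [0.4985, -0.0194, 0.0272]
tcp_rot: [[0.995, 0.097, -0.003], [0.097, -0.995, 0.0], [-0.003, -0.001, -1.0]]
ft_force: [0.4, -1.0, -0.7]
grip_width: 0.0546
```

```bash
python3 - <<'E'
from h import *
c=env.camera("wrist"); cv2.imwrite("pics/e3.png",c["image"][:,:,::-1])
E
python3 d.py 499.2 -18.4 12 5.6 1
```

```text
t 15.7 pos [499.  -19.3  28.1] yaw 5.59 dyaw 0.01 F [-0.6  0.8 -1.1] w 54.1 q [-0.11  0.16  1.71  0.    1.28  1.36] tilt [-1.8e-03  3.0e-04 -1.0e+00]
[0.3, -0.9, 16.1] -0.01
```

View pics/e3.png

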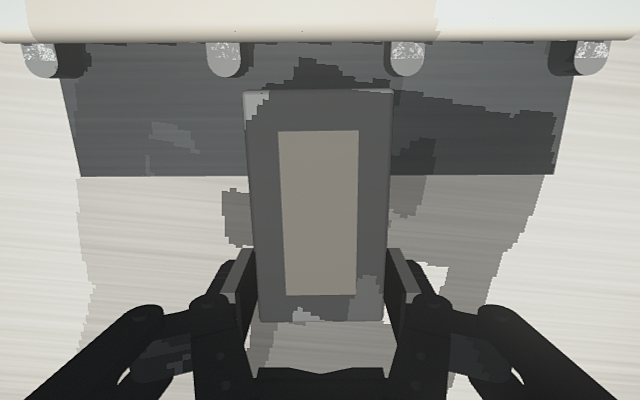

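>>> servo_tool(
  series=[
    [255, [0, -0.5, 6], 0],
    [255, [0, -0.4, 6], 0],
    [255, [0, 0, 4], 0],
    [255, [0, 0, 0], 0],
    [255, [0, 0, 0], 0],
  ],
)

```text
time: 16.2
ee_pos: [0.4995, -0.0179, 0.013]
tcp_rot: [[0.995, 0.098, -0.0], [0.098, -0.995, 0.0], [-0.0, -0.0, -1.0]]
ft_force: [-0.6, 0.3, -0.8]
grip_width: 0.0544
```

```bash
python3 - <<'E'
from h import *
c=env.camera("wrist"); crop(c,170,20,280,200,2.8,"e4")
c=env.camera("scene"); crop(c,230,160,160,120,5,"e4s")
E
python3 d.py 499.2 -18.4 9 5.6 1
```

```text
t 16.3 pos [499.7 -17.9  13.3] yaw 5.65 dyaw -0.05 F [ 0.6  0.2 -1.7] w 54.6 q [-0.11  0.18  1.72  0.    1.24  1.36] tilt [ 5.e-04  0.e+00 -1.e+00]
[-0.5, 0.4, 4.3] 0.05
```

View pics/e4.png

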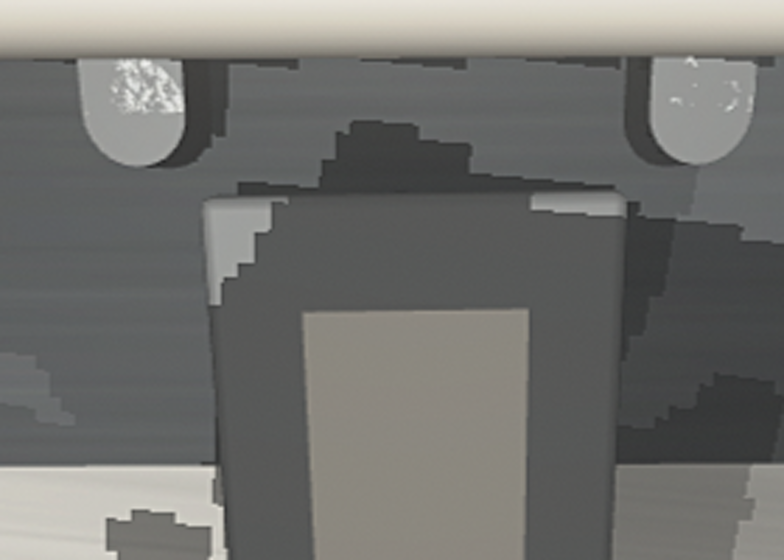

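View pics/e4s.png

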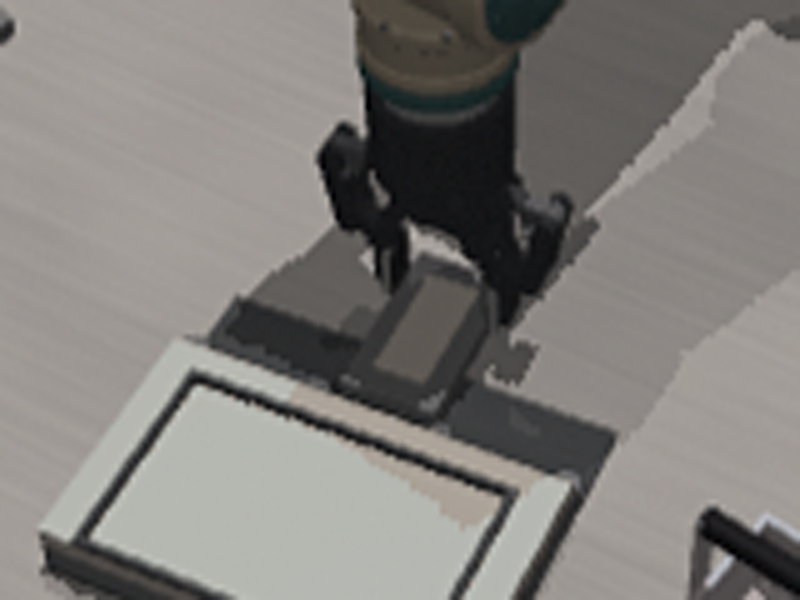

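>>> servo_tool(
  series=[
    [255, [0, 0.4, 2], 0],
    [255, [0, 0, 1], 0],
    [255, [0, 0, 1], 0],
    [255, [0, 0, 0], 0],
    [255, [0, 0, 0], 0],
  ],
)

```text
time: 16.8
ee_pos: [0.4995, -0.0183, 0.009]
tcp_rot: [[0.995, 0.098, 0.0], [0.098, -0.995, 0.0], [0.0, -0.0, -1.0]]
ft_force: [-0.1, 0.8, -1.8]
grip_width: 0.0543
```

>>> servo_tool(
  series=[
    [255, [2, 0, 0], 0],
    [255, [3, 0, 0], 0],
    [255, [3, 0, 0], 0],
    [255, [3, 0, 0], 0],
    [255, [3, 0, 0], 0],
  ],
)

```text
time: 17.3
ee_pos: [0.5137, -0.0169, 0.009]
tcp_rot: [[0.995, 0.098, 0.0], [0.098, -0.995, 0.0], [0.0, -0.0, -1.0]]
ft_force: [-0.3, 0.4, -1.1]
grip_width: 0.0542
```

>>> servo_tool(
  series=[
    [255, [5, 0, 0], 0],
    [255, [5, 0, 0], 0],
    [255, [5, 0, 0], 0],
    [255, [5, 0, 0], 0],
    [255, [5, 0, 0], 0],
  ],
)

```text
time: 17.8
ee_pos: [0.5388, -0.0144, 0.009]
tcp_rot: [[0.995, 0.098, 0.0], [0.098, -0.995, 0.0], [0.0, -0.0, -1.0]]
ft_force: [0.2, -0.2, -0.6]
grip_width: 0.0543
```

```bash
python3 - <<'E'
from h import *
c=env.camera("wrist"); cv2.imwrite("pics/e5.png",c["image"][:,:,::-1])
E
python3 d.py 499.2 -18.4 9 5.6 1
```

```text
t 17.85 pos [539.4 -14.4   9.1] yaw 5.65 dyaw -0.05 F [-0.3 -0.5 -0.8] w 54.2 q [-0.1   0.29  1.6   0.    1.25  1.38] tilt [ 8.e-04  1.e-04 -1.e+00]
[-40.4, 0.0, 0.1] 0.05
```

View pics/e5.png

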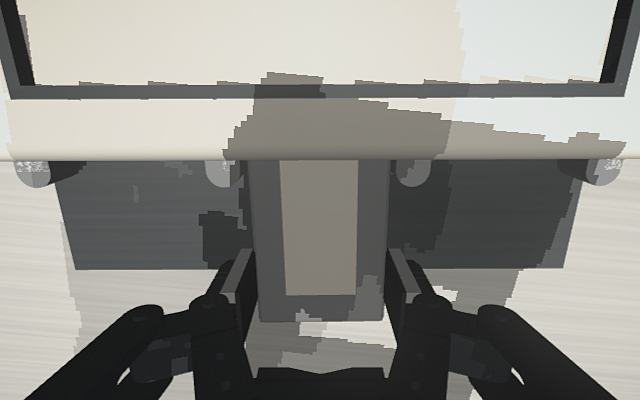

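>>> servo_tool(
  series=[
    [255, [5, 0, 0], 0],
    [255, [5, 0, 0], 0],
    [255, [5, 0, 0], 0],
    [255, [4, 0, 0], 0],
    [255, [0, 0, 0], 0],
  ],
)

```text
time: 18.35
ee_pos: [0.5577, -0.0126, 0.009]
tcp_rot: [[0.995, 0.098, 0.0], [0.098, -0.995, 0.0], [0.0, -0.0, -1.0]]
ft_force: [-0.6, -1.2, -0.2]
grip_width: 0.0544
```

>>> servo_tool(
  series=[
    [255, [0, 0, 1], 0],
    [255, [0, 0, 0], 0],
    [50, [0, 0, 0], 0],
    [50, [0, 0, 0], 0],
    [50, [0, 0, 0], 0],
  ],
)

```text
time: 18.85
ee_pos: [0.5571, -0.0126, 0.008]
tcp_rot: [[0.995, 0.098, 0.0], [0.098, -0.995, 0.0], [0.0, -0.0, -1.0]]
ft_force: [-0.5, 0.1, -0.2]
grip_width: 0.0686
```

>>> servo_tool(
  series=[
    [50, [0, 0, -10], 0],
    [50, [0, 0, -20], 0],
    [50, [0, 0, -20], 0],
    [150, [-30, 0, 0], 0],
    [255, [-30, 0, 0], 0],
  ],
)

```text
time: 19.35
ee_pos: [0.4976, -0.0186, 0.0595]
tcp_rot: [[0.995, 0.099, 0.002], [0.099, -0.995, -0.0], [0.002, 0.0, -1.0]]
ft_force: [0.7, 0.3, 0.0]
grip_width: 0.0404
```

>>> servo_tool(
  series=[
    [255, [0, 0, 0], 0],
    [255, [0, 0, 0], 0],
    [255, [0, 0, 0], 0],
    [255, [0, 0, 0], 0],
    [255, [0, 0, 0], 0],
  ],
)

```text
time: 19.85
ee_pos: [0.498, -0.0185, 0.0581]
tcp_rot: [[0.995, 0.099, 0.0], [0.099, -0.995, 0.0], [0.0, -0.0, -1.0]]
ft_force: [0.8, -0.3, 0.8]
grip_width: -0.0005
```

```bash
python3 - <<'E'
from h import *
c=env.camera("wrist"); cv2.imwrite("pics/e6.png",c["image"][:,:,::-1])
E
python3 d.py 499.2 -18.4 9 5.6 1
```

```text
t 19.9 pos [497.9 -18.5  58. ] yaw 5.65 dyaw -0.05 F [-0.  -0.5  0.4] w 0.3 q [-0.11  0.11  1.69  0.    1.34  1.36] tilt [ 0.e+00  1.e-04 -1.e+00]
[1.3, 0.0, 49.0] 0.05
```

View pics/e6.png

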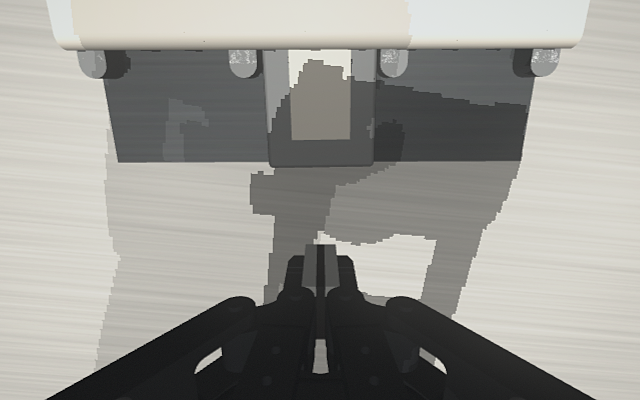

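>>> servo_tool(
  series=[
    [255, [0, 0, 15], 0],
    [255, [0, 0, 20], 0],
    [255, [0, 0, 12], 0],
    [255, [10, 0, 0], 0],
    [255, [10, 0, 0], 0],
  ],
)

```text
time: 20.4
ee_pos: [0.5185, -0.0165, 0.0115]
tcp_rot: [[0.995, 0.098, 0.001], [0.098, -0.995, 0.0], [0.001, 0.0, -1.0]]
ft_force: [-0.1, 0.1, -0.3]
grip_width: 0.0001
```

>>> servo_tool(
  series=[
    [255, [6, 0, 0], 0],
    [255, [5, 0, 0], 0],
    [255, [5, 0, 0], 0],
    [255, [5, 0, 0], 0],
    [255, [5, 0, 0], 0],
  ],
)

```text
time: 20.9
ee_pos: [0.5437, -0.0139, 0.0111]
tcp_rot: [[0.995, 0.098, 0.0], [0.098, -0.995, 0.0], [0.0, -0.0, -1.0]]
ft_force: [-0.2, -0.6, 0.9]
grip_width: -0.0001
```

>>> servo_tool(
  series=[
    [255, [4, 0, 0], 0],
    [255, [4, 0, 0], 0],
    [255, [4, 0, 0], 0],
    [255, [2, 0, 0], 0],
    [255, [2, 0, 0], 0],
  ],
)

```text
time: 21.4
ee_pos: [0.5593, -0.0124, 0.0109]
tcp_rot: [[0.995, 0.098, -0.0], [0.098, -0.995, 0.0], [-0.0, -0.0, -1.0]]
ft_force: [-0.8, -0.3, 0.7]
grip_width: 0.0002
```

```bash
python3 - <<'E'
from h import *
c=env.camera("wrist"); cv2.imwrite("pics/e7.png",c["image"][:,:,::-1])
E
python3 d.py 567.3 -11.6 10 5.6 1
```

```text
t 21.45 pos [559.5 -12.4  11. ] yaw 5.65 dyaw -0.05 F [-0.6 -0.1 -0. ] w 0.2 q [-0.09  0.33  1.54  0.    1.27  1.38] tilt [ 3.e-04  1.e-04 -1.e+00]
[7.8, 0.0, 1.0] 0.05
```

View pics/e7.png

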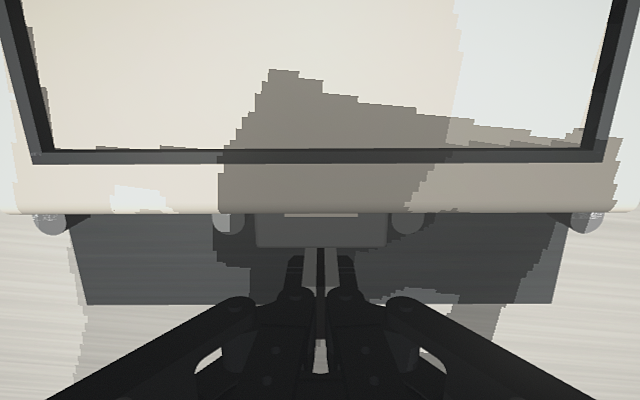

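>>> servo_tool(
  series=[
    [255, [2, 0, 0], 0],
    [255, [1.5, 0, 0], 0],
    [255, [1.5, 0, 0], 0],
    [255, [1, 0, 0], 0],
    [255, [0, 0, 0], 0],
  ],
)

```text
time: 21.95
ee_pos: [0.5653, -0.0118, 0.011]
tcp_rot: [[0.995, 0.098, 0.0], [0.098, -0.995, 0.0], [0.0, -0.0, -1.0]]
ft_force: [0.1, -0.2, 0.4]
grip_width: -0.0
```

>>> servo_tool(
  series=[
    [255, [1, 0, 0], 0],
    [255, [1, 0, 0], 0],
    [255, [0, 0, 0], 0],
    [255, [0, 0, 0], 0],
    [255, [0, 0, 0], 0],
  ],
)

```text
time: 22.45
ee_pos: [0.5672, -0.0116, 0.011]
tcp_rot: [[0.995, 0.098, 0.0], [0.098, -0.995, 0.0], [0.0, -0.0, -1.0]]
ft_force: [-0.2, -0.1, 1.0]
grip_width: -0.0002
```

```bash
python3 - <<'E'
from h import *
c=env.camera("wrist"); crop(c,180,190,280,150,2.8,"e8")
E
python3 d.py 567.3 -11.6 10 5.6 1
```

```text
t 22.5 pos [567.2 -11.6  11. ] yaw 5.64 dyaw -0.04 F [ 0.2 -0.2 -0.3] w 0.1 q [-0.09  0.35  1.51  0.    1.28  1.39] tilt [ 2.e-04  1.e-04 -1.e+00]
[0.1, -0.0, 1.0] 0.04
```

View pics/e8.png

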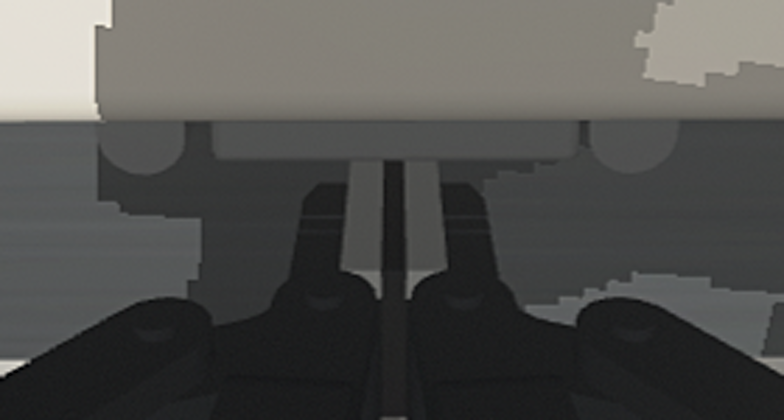

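>>> servo_tool(
  series=[
    [255, [1, 0, 0], 0],
    [255, [1, 0, 0], 0],
    [255, [0, 0, 0], 0],
    [255, [0, 0, 0], 0],
    [255, [0, 0, 0], 0],
  ],
)

```text
time: 23.0
ee_pos: [0.5676, -0.0116, 0.0109]
tcp_rot: [[0.995, 0.098, -0.004], [0.098, -0.995, -0.0], [-0.004, -0.0, -1.0]]
ft_force: [-10.0, -0.7, 6.1]
grip_width: 0.0001
```

>>> servo_tool(
  series=[
    [255, [-3, 0, 0], 0],
    [255, [-15, 0, 0], 0],
    [200, [-20, 0, 0], 0],
    [100, [-10, 0, -30], 0],
    [0, [0, 0, -45], 0],
  ],
)

```text
time: 23.5
ee_pos: [0.5184, -0.016, 0.0838]
tcp_rot: [[0.995, 0.098, -0.007], [0.098, -0.995, 0.001], [-0.007, -0.001, -1.0]]
ft_force: [0.5, -1.0, 0.8]
grip_width: 0.0433
```

>>> servo_tool(
  series=[
    [0, [0, 0, -40], 0],
    [0, [0, 0, -30], 0],
    [0, [0, 0, 0], 0],
    [0, [0, 0, 0], 0],
    [0, [0, 0, 0], 0],
  ],
)

```text
time: 24.0
ee_pos: [0.5207, -0.0161, 0.1543]
tcp_rot: [[0.995, 0.098, -0.002], [0.098, -0.995, 0.0], [-0.002, -0.001, -1.0]]
ft_force: [0.7, -0.5, -0.6]
grip_width: 0.0852
```

```bash
python3 - <<'E'
from h import *
c=env.camera("wrist"); cv2.imwrite("pics/f1.png",c["image"][:,:,::-1]); crop(c,180,0,280,200,2.8,"f1z")
c=env.camera("top"); cv2.imwrite("pics/f1t.png",c["image"][:,:,::-1]); crop(c,395,165,100,75,8,"f1p")
E
python3 d.py 567.3 -11.6 10 5.6 1
```

```text
t 24.1 pos [520.7 -16.1 154.2] yaw 5.65 dyaw -0.05 F [ 0.5  0.4 -0.6] w 85.1 q [-0.1   0.08  1.53  0.    1.54  1.37] tilt [-2.9e-03  4.0e-04 -1.0e+00]
[46.9, 0.1, 144.2] 0.05
```

View pics/f1z.png

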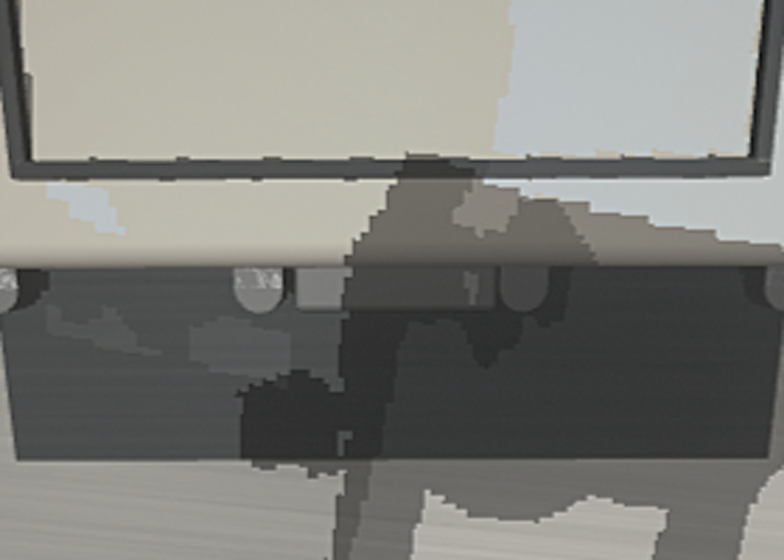

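View pics/f1t.png

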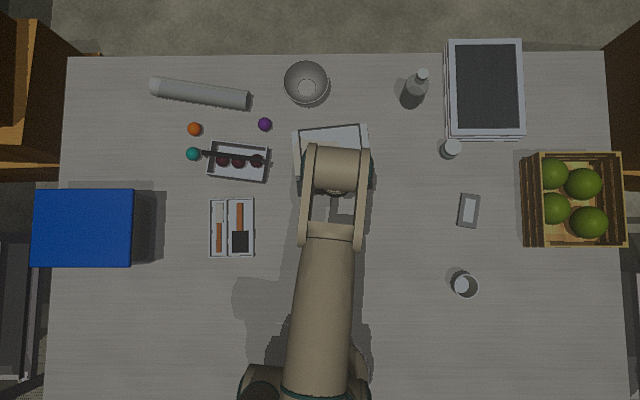

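View pics/f1p.png

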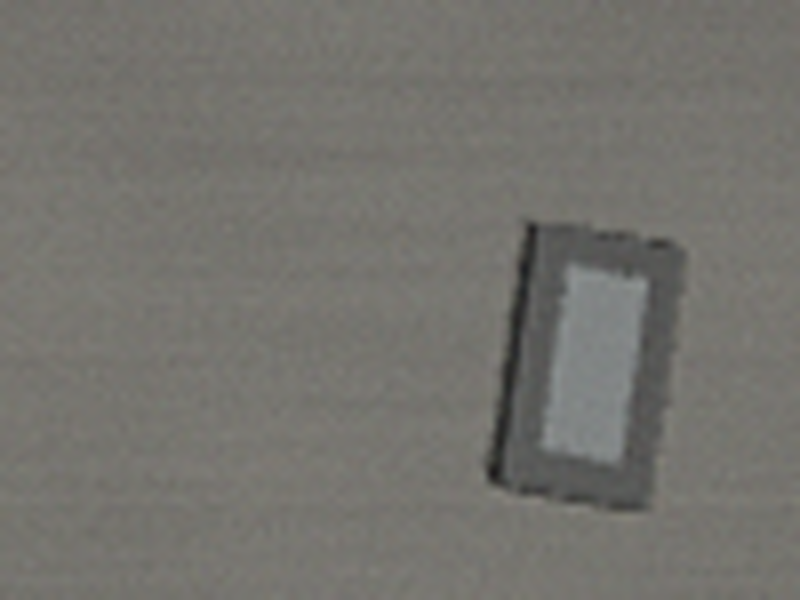

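```bash
python3 d.py 453 -406.8 95 -9 10
```

```text
t 24.1 pos [520.7 -16.1 154.2] yaw 5.65 dyaw -14.65 F [ 0.5  0.4 -0.6] w 85.1 q [-0.1   0.08  1.53  0.    1.54  1.37] tilt [-2.9e-03  4.0e-04 -1.0e+00]
[-10.6, 38.2, 5.9] 1.46
[-9.6, 38.5, 5.9] 1.46
[-8.6, 38.7, 5.9] 1.46
[-7.6, 38.9, 5.9] 1.46
[-6.6, 39.1, 5.9] 1.46
[-5.6, 39.3, 5.9] 1.46
[-4.6, 39.4, 5.9] 1.46
[-3.6, 39.5, 5.9] 1.46
[-2.6, 39.6, 5.9] 1.46
[-1.6, 39.6, 5.9] 1.46
```

>>> servo_tool(
  series=[
    [0, [-10.6, 38.2, 5.9], 1.46],
    [0, [-9.6, 38.5, 5.9], 1.46],
    [0, [-8.6, 38.7, 5.9], 1.46],
    [0, [-7.6, 38.9, 5.9], 1.46],
    [0, [-6.6, 39.1, 5.9], 1.46],
  ],
)

```text
time: 24.6
ee_pos: [0.4867, -0.2128, 0.1251]
tcp_rot: [[1.0, -0.03, -0.001], [-0.03, -1.0, 0.001], [-0.002, -0.001, -1.0]]
ft_force: [1.3, 0.6, 0.3]
grip_width: 0.0855
```

>>> servo_tool(
  series=[
    [0, [-5.6, 39.3, 5.9], 1.46],
    [0, [-4.6, 39.4, 5.9], 1.46],
    [0, [-3.6, 39.5, 5.9], 1.46],
    [0, [-2.6, 39.6, 5.9], 1.46],
    [0, [-1.6, 39.6, 5.9], 1.46],
  ],
)

```text
time: 25.1
ee_pos: [0.453, -0.4081, 0.0953]
tcp_rot: [[0.988, -0.157, -0.001], [-0.157, -0.988, 0.002], [-0.002, -0.001, -1.0]]
ft_force: [0.2, 0.5, 0.8]
grip_width: 0.0853
```

>>> servo_tool(
  series=[
    [0, [0, 0, 0], 0],
    [0, [0, 0, 0], 0],
    [0, [0, 0, 0], 0],
    [0, [0, 0, 0], 0],
    [0, [0, 0, 0], 0],
  ],
)

```text
time: 25.6
ee_pos: [0.4544, -0.4062, 0.0973]
tcp_rot: [[0.988, -0.154, 0.0], [-0.154, -0.988, -0.0], [0.0, 0.0, -1.0]]
ft_force: [0.0, -0.6, 0.0]
grip_width: 0.0853
```

```bash
python3 - <<'E'
from h import *
c=env.camera("wrist"); cv2.imwrite("pics/g1.png",c["image"][:,:,::-1])
E
python3 d.py 453 -406.8 1.5 -9 1
```

```text
t 25.65 pos [ 454.3 -406.3   97.3] yaw -8.88 dyaw -0.12 F [0.2 0.2 0. ] w 85.7 q [-0.79  0.37  1.31  0.    1.46  0.94] tilt [ 4.e-04 -2.e-04 -1.e+00]
[-1.2, 0.7, 95.8] 0.12
```

View pics/g1.png

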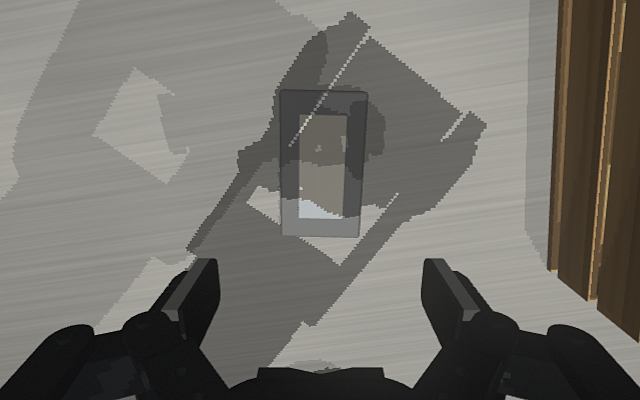

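>>> servo_tool(
  series=[
    [0, [-1, 0.9, 28], 0.8],
    [0, [0, 0, 28], 0],
    [0, [0, 0, 20], 0],
    [0, [0, 0, 12], 0],
    [0, [0, 0, 8], 0],
  ],
)

```text
time: 26.15
ee_pos: [0.4528, -0.4073, 0.0003]
tcp_rot: [[0.986, -0.169, -0.0], [-0.169, -0.986, 0.001], [-0.0, -0.0, -1.0]]
ft_force: [-0.7, 0.8, -0.1]
grip_width: 0.0854
```

>>> servo_tool(
  series=[
    [0, [0, 0, 0], 0],
    [0, [0, 0, 0], 0],
    [110, [0, 0, 0], 0],
    [110, [0, 0, 0], 0],
    [110, [0, 0, 0], 0],
  ],
  force=50,
)

```text
time: 26.65
ee_pos: [0.4533, -0.4082, 0.0022]
tcp_rot: [[0.986, -0.169, 0.002], [-0.169, -0.986, -0.001], [0.002, 0.001, -1.0]]
ft_force: [1.3, -0.1, 6.7]
grip_width: 0.0545
```

>>> servo_tool(
  series=[
    [255, [0, 0, 0], 0],
    [255, [0, 0, 0], 0],
    [255, [0, 0, -10], 0],
    [255, [0, 0, -25], 0],
    [255, [0, 0, -25], 0],
  ],
)

```text
time: 27.15
ee_pos: [0.4522, -0.4072, 0.0611]
tcp_rot: [[0.986, -0.169, -0.002], [-0.169, -0.986, 0.002], [-0.002, -0.001, -1.0]]
ft_force: [0.1, -0.3, -0.5]
grip_width: 0.0542
```

>>> servo_tool(
  series=[
    [255, [0, 0, 0], 0],
    [255, [0, 0, 0], 0],
    [255, [0, 0, 0], 0],
    [255, [0, 0, 0], 0],
    [255, [0, 0, 0], 0],
  ],
)

```text
time: 27.65
ee_pos: [0.4523, -0.4073, 0.0598]
tcp_rot: [[0.986, -0.169, -0.001], [-0.169, -0.986, 0.002], [-0.002, -0.001, -1.0]]
ft_force: [0.9, 0.1, -1.5]
grip_width: 0.0542
```

```bash
python3 - <<'E'
from h import *
c=env.camera("wrist"); cv2.imwrite("pics/g2.png",c["image"][:,:,::-1])
E
python3 d.py 506 -89.5 62 5.6 11
```

```text
t 27.7 pos [ 452.5 -407.4   60. ] yaw -9.75 dyaw 15.35 F [-0.4 -0.5 -1.5] w 54.6 q [-0.79  0.4   1.34  0.    1.4   0.95] tilt [-0.001   0.0011 -1.    ]
[-0.1, -29.3, -0.2] -1.4
[0.6, -29.3, -0.2] -1.4
[1.3, -29.3, -0.2] -1.4
[2.0, -29.2, -0.2] -1.4
[2.8, -29.2, -0.2] -1.4
[3.5, -29.1, -0.2] -1.4
[4.2, -29.0, -0.2] -1.4
[4.9, -28.9, -0.2] -1.4
[5.6, -28.8, -0.2] -1.4
[6.3, -28.6, -0.2] -1.4
[7.0, -28.5, -0.2] -1.4
```

View pics/g2.png

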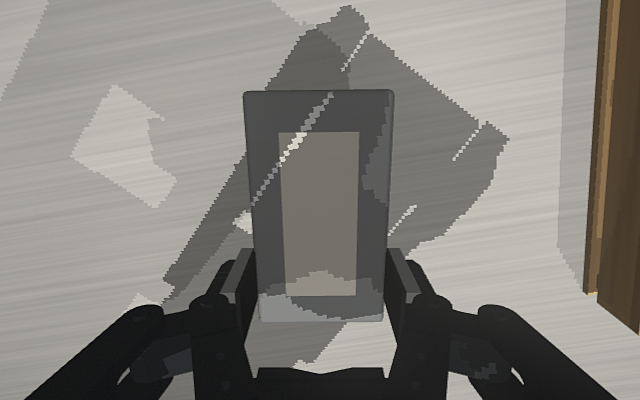

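>>> servo_tool(
  series=[
    [255, [-0.1, -29.3, 0], -1.4],
    [255, [0.6, -29.3, 0], -1.4],
    [255, [1.3, -29.3, 0], -1.4],
    [255, [2, -29.2, 0], -1.4],
    [255, [2.8, -29.2, 0], -1.4],
  ],
)

```text
time: 28.2
ee_pos: [0.477, -0.262, 0.0607]
tcp_rot: [[0.999, -0.047, -0.0], [-0.047, -0.999, 0.0], [-0.0, -0.0, -1.0]]
ft_force: [-0.1, 0.3, -0.6]
grip_width: 0.0542
```

>>> servo_tool(
  series=[
    [255, [3.5, -29.1, 0], -1.4],
    [255, [4.2, -29, 0], -1.4],
    [255, [4.9, -28.9, 0], -1.4],
    [255, [5.6, -28.8, 0], -1.4],
    [255, [6.3, -28.6, 0], -1.4],
  ],
)

```text
time: 28.7
ee_pos: [0.5014, -0.1175, 0.0609]
tcp_rot: [[0.997, 0.075, -0.0], [0.075, -0.997, 0.0], [-0.0, -0.0, -1.0]]
ft_force: [1.3, 0.3, -0.7]
grip_width: 0.0543
```

>>> servo_tool(
  series=[
    [255, [7, -28.5, 0], -1.4],
    [255, [0, 0, 8], 0],
    [255, [0, 0, 8], 0],
    [255, [0, 0, 8], 0],
    [255, [0, 0, 8], 0],
  ],
)

```text
time: 29.2
ee_pos: [0.5059, -0.0906, 0.0279]
tcp_rot: [[0.995, 0.097, -0.001], [0.097, -0.995, 0.0], [-0.001, -0.0, -1.0]]
ft_force: [0.3, -0.5, -0.5]
grip_width: 0.0543
```

```bash
python3 d.py 506.5 -89.9 13 5.65 1
```

```text
t 29.2 pos [505.9 -90.6  27.9] yaw 5.56 dyaw 0.09 F [ 0.3 -0.5 -0.5] w 54.3 q [-0.25  0.19  1.67 -0.    1.28  1.22] tilt [-8.e-04  1.e-04 -1.e+00]
[0.6, -0.6, 14.9] -0.09
```

>>> servo_tool(
  series=[
    [255, [0, -0.6, 6], 0],
    [255, [0, 0, 6], 0],
    [255, [0, 0, 2.5], 0],
    [255, [0, 0, 0], 0],
    [255, [0, 0, 0], 0],
  ],
)

```text
time: 29.7
ee_pos: [0.5065, -0.0892, 0.0148]
tcp_rot: [[0.995, 0.098, 0.001], [0.098, -0.995, -0.0], [0.001, 0.0, -1.0]]
ft_force: [-0.0, -0.3, -0.5]
grip_width: 0.0544
```

```bash
python3 - <<'E'
from h import *
c=env.camera("wrist"); crop(c,170,20,280,200,2.8,"g4")
E
python3 d.py 506.5 -89.9 9 5.65 1
```

```text
t 29.75 pos [506.5 -89.2  14.9] yaw 5.65 dyaw 0.0 F [ 0.5  0.6 -0.7] w 54.3 q [-0.25  0.21  1.68  0.    1.25  1.23] tilt [ 7.e-04 -1.e-04 -1.e+00]
[-0.1, 0.7, 5.9] -0.0
```

View pics/g4.png

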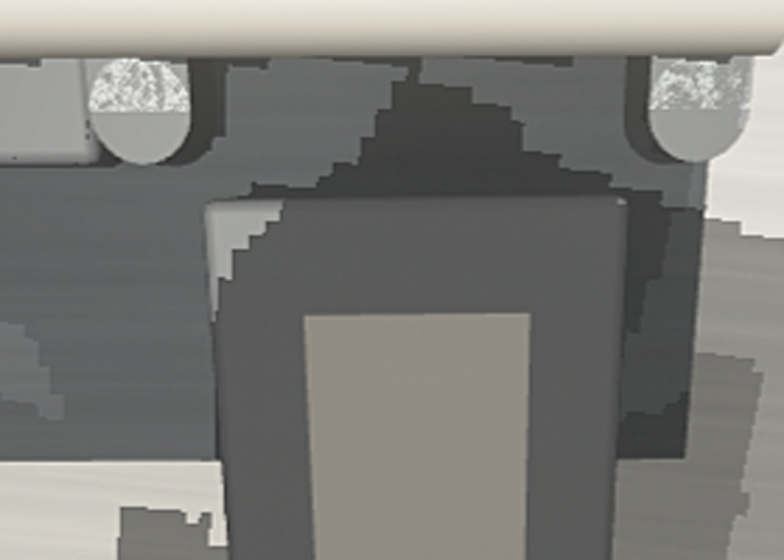

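>>> servo_tool(
  series=[
    [255, [0, 0.5, 3], 0],
    [255, [0, 0, 2], 0],
    [255, [0, 0, 1], 0],
    [255, [0, 0, 0], 0],
    [255, [0, 0, 0], 0],
  ],
)

```text
time: 30.25
ee_pos: [0.5063, -0.0896, 0.0085]
tcp_rot: [[0.995, 0.098, 0.0], [0.098, -0.995, 0.0], [0.0, -0.0, -1.0]]
ft_force: [0.0, 0.3, -1.1]
grip_width: 0.0544
```

>>> servo_tool(
  series=[
    [255, [2, 0, 0], 0],
    [255, [3, 0, 0], 0],
    [255, [3, 0, 0], 0],
    [255, [3, 0, 0], 0],
    [255, [3, 0, 0], 0],
  ],
)

```text
time: 30.75
ee_pos: [0.5205, -0.0882, 0.0085]
tcp_rot: [[0.995, 0.098, 0.0], [0.098, -0.995, 0.0], [0.0, -0.0, -1.0]]
ft_force: [-0.0, -0.1, -0.0]
grip_width: 0.0543
```

>>> servo_tool(
  series=[
    [255, [5, 0, 0], 0],
    [255, [5, 0, 0], 0],
    [255, [5, 0, 0], 0],
    [255, [5, 0, 0], 0],
    [255, [5, 0, 0], 0],
  ],
)

```text
time: 31.25
ee_pos: [0.5456, -0.0857, 0.0085]
tcp_rot: [[0.995, 0.098, 0.0], [0.098, -0.995, 0.0], [0.0, -0.0, -1.0]]
ft_force: [-0.8, -0.4, -1.2]
grip_width: 0.0545
```

>>> servo_tool(
  series=[
    [255, [5, 0, 0], 0],
    [255, [5, 0, 0], 0],
    [255, [5, 0, 0], 0],
    [255, [4, 0, 0], 0],
    [255, [0, 0, 0], 0],
  ],
)

```text
time: 31.75
ee_pos: [0.5645, -0.0839, 0.0085]
tcp_rot: [[0.995, 0.099, 0.0], [0.099, -0.995, 0.0], [0.0, -0.0, -1.0]]
ft_force: [0.1, 0.2, -1.6]
grip_width: 0.0546
```

>>> servo_tool(
  series=[
    [255, [0, 0, 1], 0],
    [255, [0, 0, 0], 0],
    [50, [0, 0, 0], 0],
    [50, [0, 0, 0], 0],
    [50, [0, 0, 0], 0],
  ],
)

```text
time: 32.25
ee_pos: [0.5639, -0.084, 0.0073]
tcp_rot: [[0.995, 0.098, -0.0], [0.098, -0.995, 0.0], [-0.0, -0.0, -1.0]]
ft_force: [0.1, 0.6, -0.5]
grip_width: 0.0685
```

>>> servo_tool(
  series=[
    [50, [0, 0, -10], 0],
    [50, [0, 0, -20], 0],
    [50, [0, 0, -20], 0],
    [150, [-30, 0, 0], 0],
    [255, [-30, 0, 0], 0],
  ],
)

```text
time: 32.75
ee_pos: [0.5044, -0.09, 0.0589]
tcp_rot: [[0.995, 0.099, 0.002], [0.099, -0.995, -0.001], [0.002, 0.001, -1.0]]
ft_force: [-0.8, -0.2, -0.8]
grip_width: 0.0407
```

>>> servo_tool(
  series=[
    [255, [0, 0, 0], 0],
    [255, [0, 0, 0], 0],
    [255, [0, 0, 0], 0],
    [255, [0, 0, 0], 0],
    [255, [0, 0, 0], 0],
  ],
)

```text
time: 33.25
ee_pos: [0.5048, -0.0898, 0.0575]
tcp_rot: [[0.995, 0.099, 0.0], [0.099, -0.995, 0.0], [0.0, -0.0, -1.0]]
ft_force: [0.4, -0.5, 0.1]
grip_width: 0.0001
```

```bash
python3 - <<'E'
from h import *
c=env.camera("wrist"); cv2.imwrite("pics/g6.png",c["image"][:,:,::-1])
E
python3 d.py 574.7 -83.2 10 5.6 1
```

```text
t 33.3 pos [504.7 -89.8  57.4] yaw 5.66 dyaw -0.06 F [ 0.3  0.2 -0.2] w 0.2 q [-0.25  0.15  1.65  0.    1.34  1.22] tilt [ 0.e+00  1.e-04 -1.e+00]
[70.3, 0.4, 47.4] 0.06
```

View pics/g6.png

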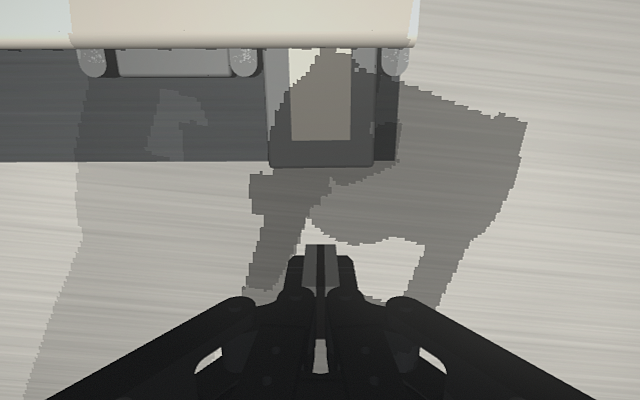

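>>> servo_tool(
  series=[
    [255, [0, 0, 15], 0],
    [255, [0, 0, 20], 0],
    [255, [0, 0, 12], 0],
    [255, [10, 0, 0], 0],
    [255, [10, 0, 0], 0],
  ],
)

```text
time: 33.8
ee_pos: [0.5254, -0.0879, 0.011]
tcp_rot: [[0.995, 0.098, 0.001], [0.098, -0.995, -0.0], [0.001, 0.0, -1.0]]
ft_force: [0.6, 0.2, -0.4]
grip_width: 0.0002
```

>>> servo_tool(
  series=[
    [255, [6, 0, 0], 0],
    [255, [5, 0, 0], 0],
    [255, [5, 0, 0], 0],
    [255, [5, 0, 0], 0],
    [255, [5, 0, 0], 0],
  ],
)

```text
time: 34.3
ee_pos: [0.5505, -0.0853, 0.0106]
tcp_rot: [[0.995, 0.098, 0.0], [0.098, -0.995, 0.0], [0.0, -0.0, -1.0]]
ft_force: [-0.6, -0.0, 0.3]
grip_width: -0.0001
```

>>> servo_tool(
  series=[
    [255, [4, 0, 0], 0],
    [255, [4, 0, 0], 0],
    [255, [4, 0, 0], 0],
    [255, [3, 0, 0], 0],
    [255, [2, 0, 0], 0],
  ],
)

```text
time: 34.8
ee_pos: [0.5673, -0.0836, 0.0105]
tcp_rot: [[0.995, 0.098, 0.0], [0.098, -0.995, 0.0], [0.0, -0.0, -1.0]]
ft_force: [-0.9, 0.1, 0.8]
grip_width: 0.0003
```

>>> servo_tool(
  series=[
    [255, [2, 0, 0], 0],
    [255, [1.5, 0, 0], 0],
    [255, [1.5, 0, 0], 0],
    [255, [0, 0, 0], 0],
    [255, [0, 0, 0], 0],
  ],
)

```text
time: 35.3
ee_pos: [0.5721, -0.0831, 0.0105]
tcp_rot: [[0.995, 0.098, 0.0], [0.098, -0.995, 0.0], [0.0, -0.0, -1.0]]
ft_force: [0.7, 0.8, 0.3]
grip_width: 0.0003
```

>>> servo_tool(
  series=[
    [255, [1, 0, 0], 0],
    [255, [1, 0, 0], 0],
    [255, [0, 0, 0], 0],
    [255, [0, 0, 0], 0],
    [255, [0, 0, 0], 0],
  ],
)

```text
time: 35.8
ee_pos: [0.574, -0.0829, 0.0105]
tcp_rot: [[0.995, 0.098, 0.0], [0.098, -0.995, 0.0], [0.0, -0.0, -1.0]]
ft_force: [-0.2, -0.1, -0.3]
grip_width: 0.0001
```

>>> servo_tool(
  series=[
    [255, [1, 0, 0], 0],
    [255, [1, 0, 0], 0],
    [255, [0.5, 0, 0], 0],
    [255, [0, 0, 0], 0],
    [255, [0, 0, 0], 0],
  ],
)

```text
time: 36.3
ee_pos: [0.5749, -0.0829, 0.0105]
tcp_rot: [[0.995, 0.098, -0.004], [0.098, -0.995, -0.0], [-0.004, -0.0, -1.0]]
ft_force: [-9.4, -0.2, 7.0]
grip_width: -0.0002
```

Bay 0's plate has met its stop, with 9.4 N on the wrist. I'll back away and check everything.

>>> servo_tool(
  series=[
    [255, [-3, 0, 0], 0],
    [255, [-15, 0, 0], 0],
    [200, [-20, 0, 0], 0],
    [100, [-10, 0, -30], 0],
    [0, [0, 0, -45], 0],
  ],
)

```text
time: 36.8
ee_pos: [0.5258, -0.087, 0.0832]
tcp_rot: [[0.995, 0.098, -0.007], [0.098, -0.995, 0.002], [-0.006, -0.002, -1.0]]
ft_force: [0.6, 0.2, -0.0]
grip_width: 0.0431
```

>>> servo_tool(
  series=[
    [0, [0, 0, -45], 0],
    [0, [0, -20, -45], 0],
    [0, [0, -20, 0], 0],
    [0, [0, 0, 0], 0],
    [0, [0, 0, 0], 0],
  ],
)

```text
time: 37.3
ee_pos: [0.5245, -0.0476, 0.1748]
tcp_rot: [[0.995, 0.099, -0.001], [0.099, -0.995, -0.0], [-0.001, -0.0, -1.0]]
ft_force: [0.6, -0.5, -0.9]
grip_width: 0.0857
```

```bash
python3 - <<'E'
from h import *
c=env.camera("wrist"); cv2.imwrite("pics/h1.png",c["image"][:,:,::-1]); crop(c,170,0,280,200,2.8,"h1z")
c=env.camera("top"); cv2.imwrite("pics/h1t.png",c["image"][:,:,::-1])
E
python3 d.py 567.3 -11.6 10 5.6 1
```

```text
t 37.4 pos [524.3 -48.1 174.2] yaw 5.62 dyaw -0.02 F [-0.3  0.5 -0.3] w 85.6 q [-0.16  0.08  1.48 -0.    1.58  1.31] tilt [-2.1e-03  2.0e-04 -1.0e+00]
[46.3, -32.2, 164.2] 0.02
```

View pics/h1z.png

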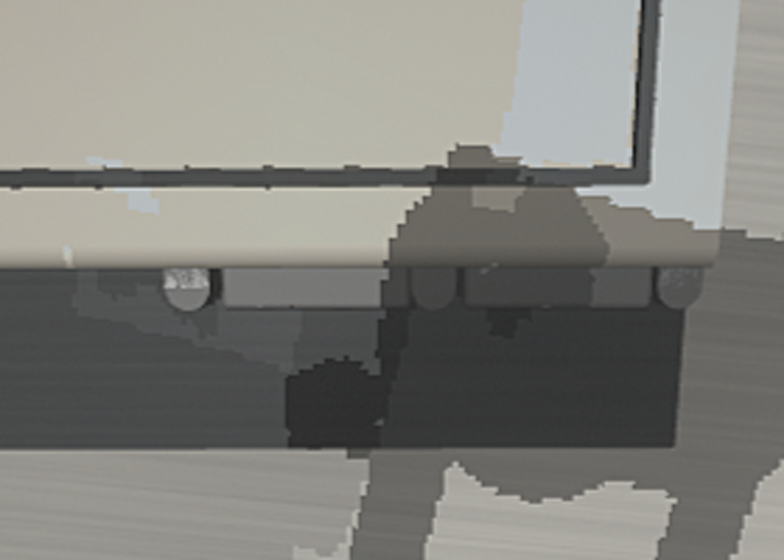

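View pics/h1t.png

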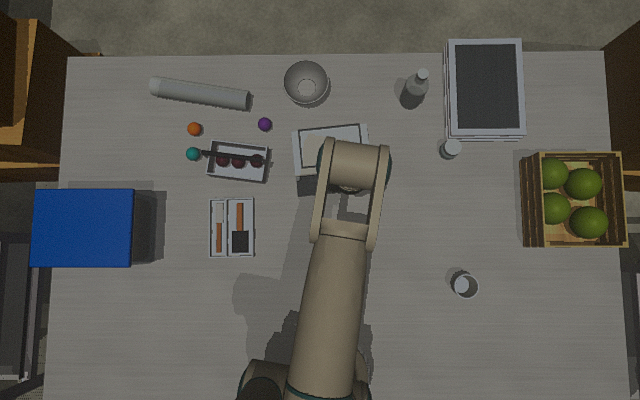

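```bash
python3 d2.py 618 240 230 77 10
```

```text
[524.3 -48.1 174.2] 5.62
[12.1, -27.8, -5.6] -7.7
[15.8, -25.9, -5.6] -7.7
[19.1, -23.5, -5.6] -7.7
[22.1, -20.8, -5.6] -7.7
[24.6, -17.6, -5.6] -7.7
[26.8, -14.2, -5.6] -7.7
[28.4, -10.4, -5.6] -7.7
[29.6, -6.5, -5.6] -7.7
[30.2, -2.5, -5.6] -7.7
[30.3, 1.5, -5.6] -7.7
```

>>> servo_tool(
  series=[
    [0, [12.1, -27.8, -6], -7.7],
    [0, [15.8, -25.9, -6], -7.7],
    [0, [19.1, -23.5, -6], -7.7],
    [0, [22.1, -20.8, -6], -7.7],
    [0, [24.6, -17.6, -6], -7.7],
  ],
)

```text
time: 37.9
ee_pos: [0.5718, 0.0968, 0.2045]
tcp_rot: [[0.714, 0.7, -0.002], [0.7, -0.714, -0.0], [-0.001, -0.001, -1.0]]
ft_force: [0.3, 0.4, 0.8]
grip_width: 0.0853
```

>>> servo_tool(
  series=[
    [0, [26.8, -14.2, -6], -7.7],
    [0, [28.4, -10.4, -6], -7.7],
    [0, [29.6, -6.5, -6], -7.7],
    [0, [30.2, -2.5, -6], -7.7],
    [0, [30.3, 1.5, -6], -7.7],
  ],
)

```text
time: 38.4
ee_pos: [0.6189, 0.2408, 0.2342]
tcp_rot: [[0.124, 0.992, -0.002], [0.992, -0.124, -0.001], [-0.001, -0.002, -1.0]]
ft_force: [0.7, -0.4, -0.3]
grip_width: 0.0856
```

>>> servo_tool(
  series=[
    [0, [0, 0, 0], 0],
    [0, [0, 0, 0], 0],
    [0, [0, 0, 0], 0],
    [0, [0, 0, 0], 0],
    [0, [0, 0, 0], 0],
  ],
)

```text
time: 38.9
ee_pos: [0.6184, 0.2397, 0.2355]
tcp_rot: [[0.13, 0.992, -0.0], [0.992, -0.13, -0.0], [-0.0, -0.0, -1.0]]
ft_force: [-0.1, -0.4, 0.8]
grip_width: 0.0852
```

```bash
python3 - <<'E'
from h import *
c=env.camera("wrist"); cv2.imwrite("pics/i1.png",c["image"][:,:,::-1])
E
python3 d.py 623.4 275.6 86 82.7 1
```

```text
t 38.95 pos [618.4 239.8 235.7] yaw 82.57 dyaw 0.13 F [-0.7 -0.2 -0.1] w 85.4 q [ 0.31  0.45  0.92 -0.    1.77  0.44] tilt [ 1.e-04  0.e+00 -1.e+00]
[36.1, 0.3, 149.7] -0.13
```

View pics/i1.png

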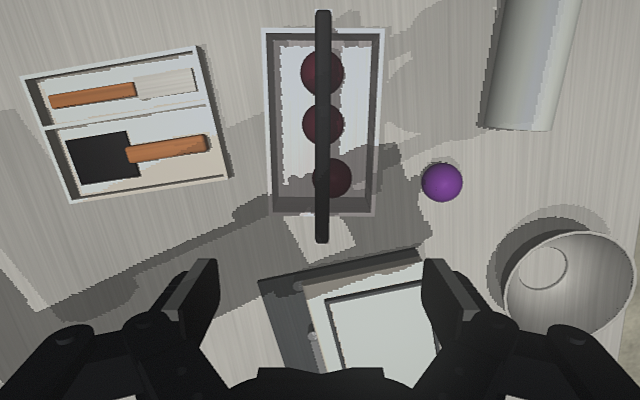

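Run:
```python
from h import *
c=env.camera("wrist"); crop(c,250,0,150,120,5,"i2a"); crop(c,250,150,150,110,5,"i2b")
```

```text
(no output)
```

View pics/i2a.png

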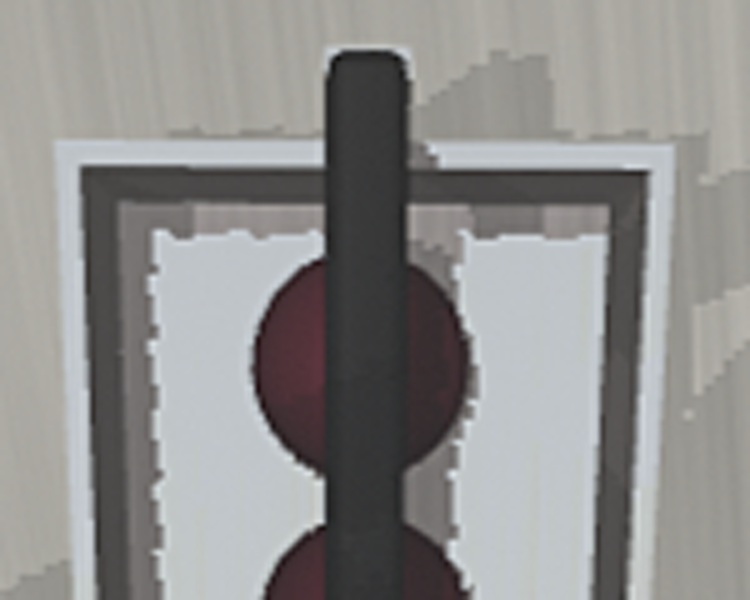

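View pics/i2b.png

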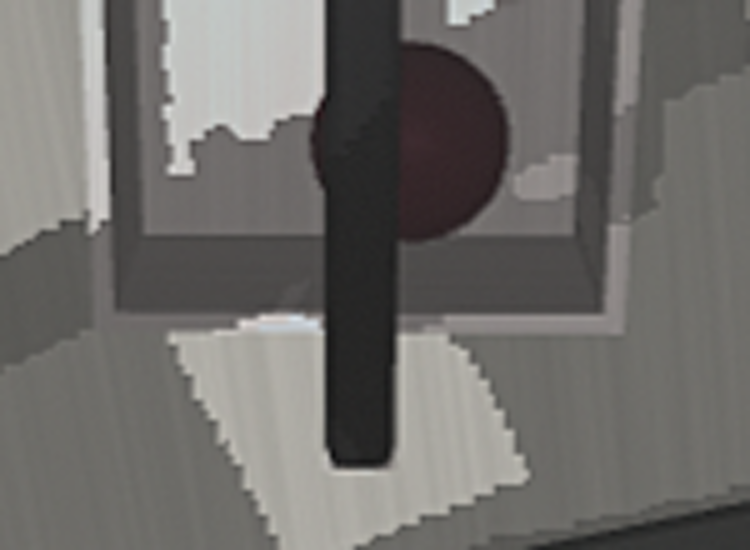

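Run:
```python
from h import *
c=env.camera("wrist");A=z8(250,0,5);B=z8(250,150,5)
rim=[((-.0525,.085,.055),A(55,140)),((.0525,.085,.055),A(674,145)),((.0525,-.085,.055),B(622,332)),((-.0525,-.085,.055),B(98,328))]
bar=[((-.006,.089,.112),A(328,50)),((.006,.089,.112),A(410,50)),((.006,-.089,.112),B(395,467)),((-.006,-.089,.112),B(328,467))]
for n,L in (("rim",rim),("bar",bar),("both",rim+bar)):
    p,r=fit([(c,m,u) for m,u in L],(.623,.275,-.13)); print(n,p[:2].round(4),np.degrees(p[2]).round(2),r.tolist())
```

```text
rim [0.6245 0.2772] -7.63 [[0.12, 0.1], [0.34, 0.5], [0.39, 0.29], [0.65, 0.61]]
bar [0.6247 0.2771] -7.62 [[0.55, 1.28], [0.56, 1.2], [0.44, 1.9], [0.45, 1.84]]
both [0.6246 0.2771] -7.63 [[0.01, 0.05], [0.46, 0.46], [0.51, 0.32], [0.53, 0.65], [0.64, 1.32], [0.46, 1.24], [0.34, 1.87], [0.56, 1.81]]
```

```bash
python3 d.py 624.6 277.1 140 82.4 5;python3 d.py 624.6 277.1 86 82.4 1|tail -1
```

```text
t 39.05 pos [618.4 240.2 235.7] yaw 82.6 dyaw -0.2 F [ 0.1  1.  -0.8] w 85.3 q [0.31 0.45 0.92 0.   1.77 0.44] tilt [ 2.e-04  1.e-04 -1.e+00]
[7.5, 0.3, 19.1] 0.04
[7.5, 0.3, 19.1] 0.04
[7.5, 0.3, 19.1] 0.04
[7.5, 0.3, 19.1] 0.04
[7.5, 0.3, 19.1] 0.04
[37.4, 1.4, 149.7] 0.2
```

>>> servo_tool(
  series=[
    [90, [7.5, 0.3, 19], 0.04],
    [90, [7.5, 0.3, 19], 0.04],
    [90, [7.5, 0.3, 19], 0.04],
    [90, [7.5, 0.3, 19], 0.04],
    [90, [7.5, 0.3, 19], 0.04],
  ],
)

```text
time: 39.55
ee_pos: [0.6247, 0.2778, 0.1399]
tcp_rot: [[0.132, 0.991, 0.0], [0.991, -0.132, 0.0], [0.0, 0.0, -1.0]]
ft_force: [-0.6, 0.5, -0.9]
grip_width: 0.0553
```

>>> servo_tool(
  series=[
    [90, [0, 0, 15], 0],
    [90, [0, 0, 15], 0],
    [90, [0, 0, 14], 0],
    [90, [0, 0, 10], 0],
    [90, [0, 0, 0], 0],
  ],
)

```text
time: 40.05
ee_pos: [0.624, 0.2771, 0.0846]
tcp_rot: [[0.132, 0.991, -0.003], [0.991, -0.132, -0.001], [-0.001, -0.003, -1.0]]
ft_force: [-0.1, 0.1, -0.2]
grip_width: 0.0555
```

```bash
python3 - <<'E'
from h import *
c=env.camera("wrist"); cv2.imwrite("pics/i3.png",c["image"][:,:,::-1])
E
python3 d.py 624.6 277.1 86 82.4 1
```

```text
t 40.1 pos [624.5 277.3  86. ] yaw 82.43 dyaw -0.03 F [-0.4  0.1  0.2] w 55.3 q [0.36 0.58 1.05 0.   1.51 0.5 ] tilt [-9.e-04 -3.e-04 -1.e+00]
[-0.2, 0.1, -0.0] 0.03
```

View pics/i3.png

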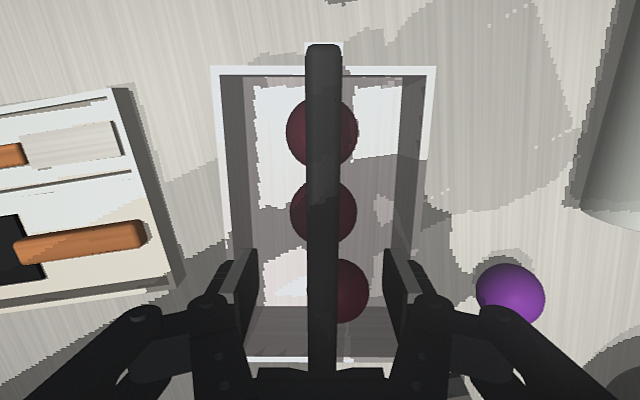

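>>> servo_tool(
  series=[
    [255, [0, 0, 0], 0],
    [255, [0, 0, 0], 0],
    [255, [0, 0, 0], 0],
    [255, [0, 0, 0], 0],
    [255, [0, 0, 0], 0],
  ],
  force=100,
)

```text
time: 40.6
ee_pos: [0.625, 0.2778, 0.0876]
tcp_rot: [[0.131, 0.991, 0.001], [0.991, -0.131, 0.001], [0.001, 0.001, -1.0]]
ft_force: [-1.9, -0.6, 5.1]
grip_width: 0.0097
```

>>> servo_tool(
  series=[
    [255, [0, 0, -1], 0],
    [255, [0, 0, -2], 0],
    [255, [0, 0, -3], 0],
    [255, [0, 0, -4], 0],
    [255, [0, 0, -5], 0],
  ],
)

```text
time: 41.1
ee_pos: [0.6244, 0.2775, 0.101]
tcp_rot: [[0.131, 0.991, -0.001], [0.991, -0.131, -0.0], [-0.001, -0.001, -1.0]]
ft_force: [0.7, 0.9, -4.9]
grip_width: 0.0098
```

>>> servo_tool(
  series=[
    [255, [0, 0, -8], 0],
    [255, [0, 0, -10], 0],
    [255, [0, 0, -10], 0],
    [255, [0, 0, -10], 0],
    [255, [0, 0, -10], 0],
  ],
)

```text
time: 41.6
ee_pos: [0.6248, 0.2776, 0.1508]
tcp_rot: [[0.131, 0.991, 0.001], [0.991, -0.131, 0.0], [0.0, 0.001, -1.0]]
ft_force: [-0.7, -0.0, -5.9]
grip_width: 0.0102
```

>>> servo_tool(
  series=[
    [255, [0, 0, -8], 0],
    [255, [0, 0, -6], 0],
    [255, [0, 0, -4], 0],
    [255, [0, 0, -2], 0],
    [255, [0, 0, 0], 0],
  ],
)

```text
time: 42.1
ee_pos: [0.6247, 0.2776, 0.1695]
tcp_rot: [[0.131, 0.991, 0.0], [0.991, -0.131, 0.0], [0.0, -0.0, -1.0]]
ft_force: [-0.1, 0.2, -4.3]
grip_width: 0.0103
```

```bash
python3 - <<'E'
from h import *
c=env.camera("wrist"); cv2.imwrite("pics/j1.png",c["image"][:,:,::-1])
c=env.camera("scene"); crop(c,300,180,200,150,4,"j1s")
E
python3 d.py 669 -1 165 95.9 25 | sed -n '1p;2p;7p;12p;17p;22p;26p'
```

```text
t 42.2 pos [624.5 277.5 169. ] yaw 82.44 dyaw 13.46 F [-0.3 -0.6 -4.2] w 10.1 q [0.36 0.53 0.95 0.   1.66 0.5 ] tilt [-8.e-04 -3.e-04 -1.e+00]
[-10.8, 3.2, 0.2] -0.54
[-11.0, 2.7, 0.2] -0.54
[-11.1, 2.2, 0.2] -0.54
[-11.2, 1.7, 0.2] -0.54
[-11.2, 1.2, 0.2] -0.54
[-11.3, 0.7, 0.2] -0.54
```

View pics/j1.png

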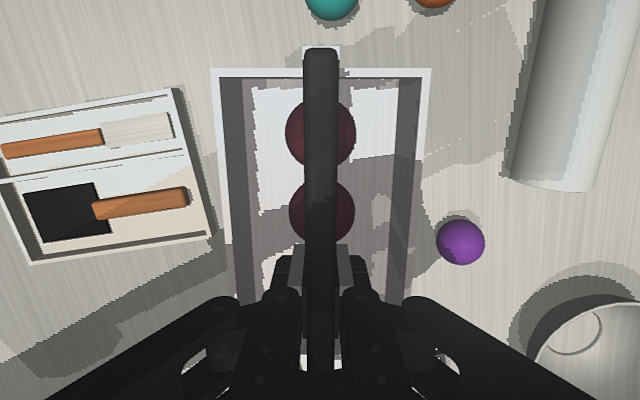

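View pics/j1s.png

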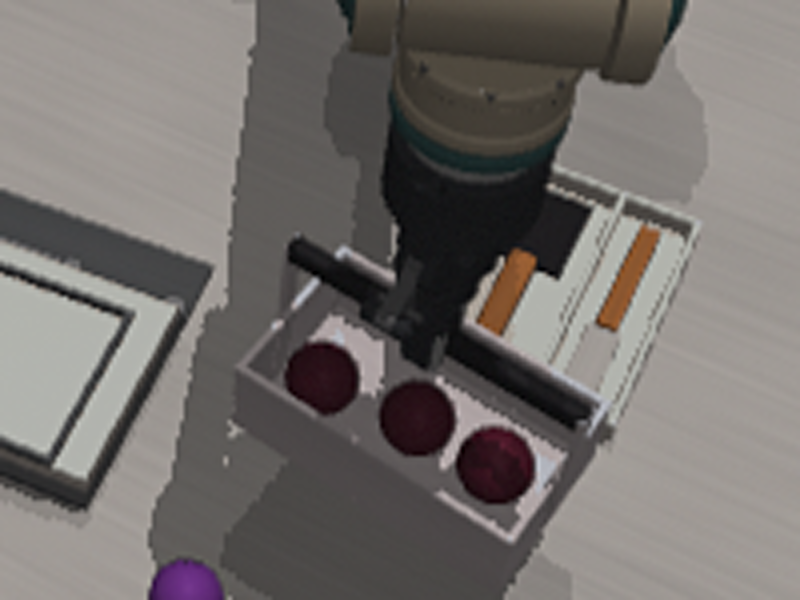

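>>> servo_tool(
  series=[
    [255, [-3, 0.9, 0], -0.2],
    [255, [-6, 1.8, 0], -0.4],
    [255, [-9, 2.6, 0], -0.5],
    [255, [-11, 3.1, 0], -0.54],
    [255, [-11, 3, 0], -0.54],
  ],
)

```text
time: 42.7
ee_pos: [0.6316, 0.2352, 0.1695]
tcp_rot: [[0.093, 0.996, 0.0], [0.996, -0.093, -0.0], [-0.0, 0.0, -1.0]]
ft_force: [0.7, 0.2, -5.3]
grip_width: 0.0101
```

>>> servo_tool(
  series=[
    [255, [-12, 3, 0], -0.6],
    [255, [-12, 2.9, 0], -0.6],
    [255, [-12, 2.8, 0], -0.6],
    [255, [-12, 2.7, 0], -0.6],
    [255, [-12, 2.6, 0], -0.6],
  ],
)

```text
time: 43.2
ee_pos: [0.6412, 0.1746, 0.1695]
tcp_rot: [[0.041, 0.999, 0.0], [0.999, -0.041, 0.0], [0.0, 0.0, -1.0]]
ft_force: [0.8, -0.1, -4.6]
grip_width: 0.01
```

>>> servo_tool(
  series=[
    [255, [-12, 2.4, 0], -0.6],
    [255, [-12, 2.3, 0], -0.6],
    [255, [-12, 2.2, 0], -0.6],
    [255, [-12, 2, 0], -0.6],
    [255, [-12, 1.9, 0], -0.6],
  ],
)

```text
time: 43.7
ee_pos: [0.6507, 0.1145, 0.1695]
tcp_rot: [[-0.012, 1.0, 0.0], [1.0, 0.012, 0.0], [0.0, 0.0, -1.0]]
ft_force: [0.9, 0.3, -3.5]
grip_width: 0.0098
```

```bash
python3 d.py 670.2 -0.7 167 95.9 12 | sed -n '1p;2p;7p;12p'
```

```text
t 43.7 pos [650.7 114.5 169.5] yaw 90.68 dyaw 5.22 F [ 0.9  0.3 -3.5] w 9.8 q [0.12 0.46 1.04 0.   1.64 0.11] tilt [ 0.e+00  1.e-04 -1.e+00]
[-9.6, 1.5, 0.2] -0.44
[-9.7, 1.1, 0.2] -0.44
[-9.7, 0.8, 0.2] -0.44
```

>>> servo_tool(
  series=[
    [255, [-12, 1.9, 0], -0.55],
    [255, [-12, 1.7, 0], -0.55],
    [255, [-12, 1.6, 0], -0.55],
    [255, [-12, 1.5, 0], -0.55],
    [255, [-12, 1.4, 0], -0.55],
  ],
)

```text
time: 44.2
ee_pos: [0.6606, 0.0547, 0.1695]
tcp_rot: [[-0.06, 0.998, 0.0], [0.998, 0.06, 0.0], [0.0, 0.0, -1.0]]
ft_force: [0.8, 0.2, -4.5]
grip_width: 0.01
```

>>> servo_tool(
  series=[
    [255, [-12, 1.3, 0], -0.55],
    [255, [-12, 1.2, 0], -0.5],
    [255, [-11, 1, 0], -0.5],
    [255, [-9, 0.8, 0], -0.4],
    [255, [-6, 0.5, 0], -0.3],
  ],
)

```text
time: 44.7
ee_pos: [0.6691, 0.0053, 0.1695]
tcp_rot: [[-0.098, 0.995, -0.0], [0.995, 0.098, 0.0], [0.0, -0.0, -1.0]]
ft_force: [-0.2, 0.0, -3.9]
grip_width: 0.0099
```

>>> servo_tool(
  series=[
    [255, [-4, 0.3, 0], -0.2],
    [255, [-2, 0.2, 0], 0],
    [255, [0, 0, 0], 0],
    [255, [0, 0, 0], 0],
    [255, [0, 0, 0], 0],
  ],
)

```text
time: 45.2
ee_pos: [0.67, 0.0007, 0.1695]
tcp_rot: [[-0.102, 0.995, 0.0], [0.995, 0.102, 0.0], [0.0, 0.0, -1.0]]
ft_force: [-0.0, 0.2, -4.4]
grip_width: 0.01
```

```bash
python3 - <<'E'
from h import *
c=env.camera("wrist"); cv2.imwrite("pics/k1.png",c["image"][:,:,::-1])
c=env.camera("scene"); crop(c,210,180,200,150,4,"k1s")
E
python3 d.py 670.2 -0.7 150 95.9 1
```

```text
t 45.3 pos [6.700e+02 6.000e-01 1.695e+02] yaw 95.85 dyaw 0.05 F [-0.1 -0.3 -5.4] w 10.1 q [-0.05  0.49  1.    0.    1.65 -0.16] tilt [ 1.e-04  1.e-04 -1.e+00]
[-1.3, 0.0, 19.5] -0.05
```

View pics/k1.png

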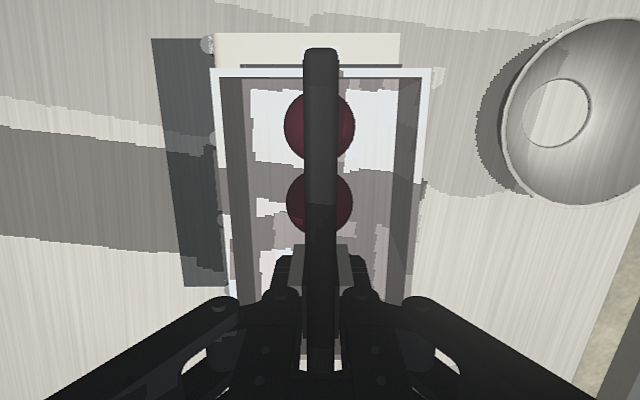

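View pics/k1s.png

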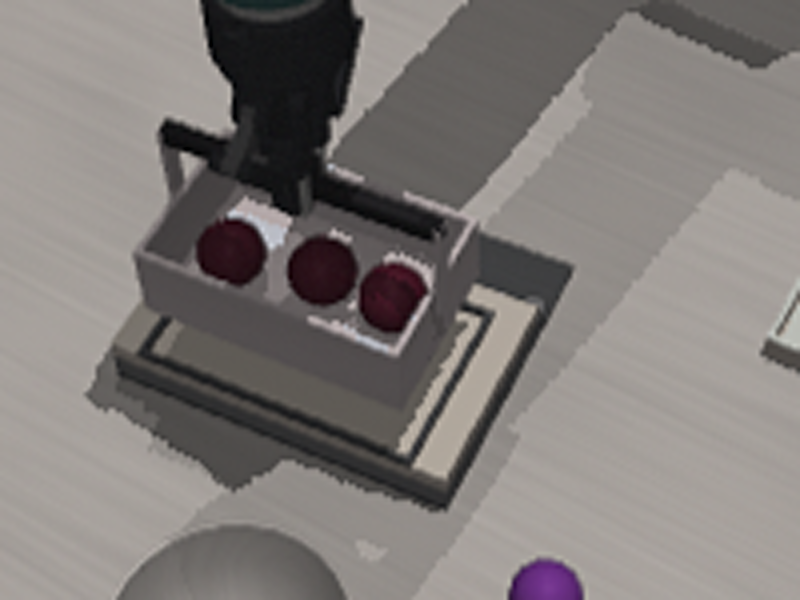

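>>> servo_tool(
  series=[
    [255, [-0.5, 0, 4], 0],
    [255, [-0.8, 0, 8], 0],
    [255, [0, 0, 10], 0],
    [255, [0, 0, 8], 0],
    [255, [0, 0, 4], 0],
  ],
)

```text
time: 45.8
ee_pos: [0.6695, -0.001, 0.1334]
tcp_rot: [[-0.101, 0.995, -0.003], [0.995, 0.101, 0.0], [0.001, -0.003, -1.0]]
ft_force: [0.1, 0.1, -4.4]
grip_width: 0.0098
```

>>> servo_tool(
  series=[
    [255, [0, 0, 0], 0],
    [255, [0, 0, 0], 0],
    [255, [0, 0, 0], 0],
    [255, [0, 0, 0], 0],
    [255, [0, 0, 0], 0],
  ],
)

```text
time: 46.3
ee_pos: [0.6703, -0.001, 0.1359]
tcp_rot: [[-0.102, 0.995, 0.001], [0.995, 0.102, 0.0], [-0.0, 0.001, -1.0]]
ft_force: [-0.9, -0.9, -4.6]
grip_width: 0.0102
```

```bash
python3 - <<'E'
from h import *
c=env.camera("wrist"); cv2.imwrite("pics/k2.png",c["image"][:,:,::-1])
c=env.camera("scene"); crop(c,220,200,160,120,5,"k2s")
E
python3 d.py 670.2 -0.7 123 95.9 1
```

```text
t 46.4 pos [670.2  -1.  135.7] yaw 95.82 dyaw 0.08 F [-0.5  0.1 -5.2] w 10.5 q [-0.06  0.51  1.05  0.    1.59 -0.16] tilt [ 3.e-04  1.e-04 -1.e+00]
[0.3, -0.0, 12.7] -0.08
```

View pics/k2.png

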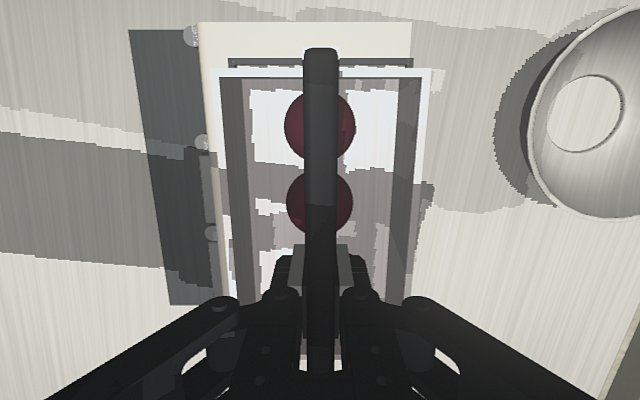

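View pics/k2s.png

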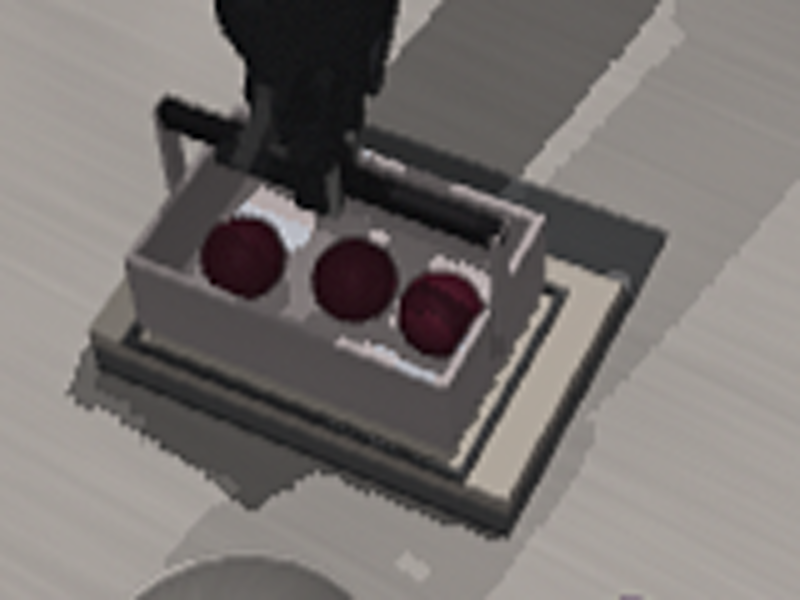

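Run:
```python
from h import *
c=env.camera("wrist"); crop(c,190,10,260,90,3,"k3")
a=np.radians(5.9); T=lambda w:(np.array([[np.cos(a),np.sin(a)],[-np.sin(a),np.cos(a)]])@(w[:2]-[.5782,-.0105])).round(4)
for n,u,z in (("frameL",(228,58),.042),("frameR",(414,58),.042),("topL",(197,22),.036),("topR",(411,22),.036),("rimL",(211,69),.0495+.055),("rimR",(432,69),.0495+.055),("barEnd",(321,47),.0495+.112)): print(n,T(ray(c,u,z)))
```

```text
frameL [0.0338 0.0929]
frameR [0.1514 0.0928]
topL [0.0145 0.1145]
topR [0.1494 0.1144]
rimL [0.0409 0.0837]
rimR [0.1446 0.0836]
barEnd [0.0924 0.0876]
```

View pics/k3.png

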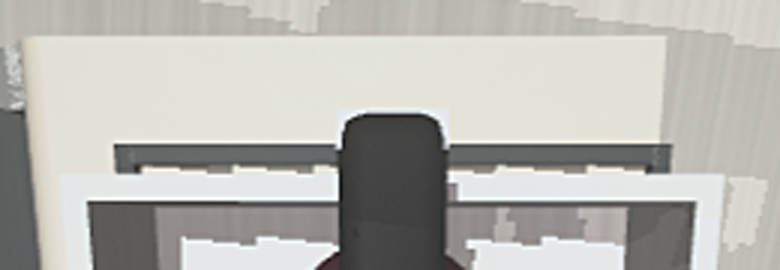

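>>> servo_tool(
  series=[
    [255, [0.8, 0, 2], 0],
    [255, [0, 0, 3], 0],
    [255, [0, 0, 3], 0],
    [255, [0, 0, 2], 0],
    [255, [0, 0, 1], 0],
  ],
)

```text
time: 46.95
ee_pos: [0.6699, -0.0002, 0.1239]
tcp_rot: [[-0.102, 0.995, -0.001], [0.995, 0.102, 0.0], [0.0, -0.001, -1.0]]
ft_force: [0.4, -0.2, -5.4]
grip_width: 0.0106
```

>>> servo_tool(
  series=[
    [255, [0, 0, 0.5], 0],
    [255, [0, 0, 0.5], 0],
    [255, [0, 0, 0], 0],
    [255, [0, 0, 0], 0],
    [255, [0, 0, 0], 0],
  ],
)

```text
time: 47.45
ee_pos: [0.6702, -0.0002, 0.1237]
tcp_rot: [[-0.102, 0.995, 0.0], [0.995, 0.102, 0.0], [0.0, 0.0, -1.0]]
ft_force: [-0.9, -0.2, -3.1]
grip_width: 0.0104
```

>>> servo_tool(
  series=[
    [255, [0, 0, 0.5], 0],
    [255, [0, 0, 0.5], 0],
    [255, [0, 0, 0], 0],
    [255, [0, 0, 0], 0],
    [255, [0, 0, 0], 0],
  ],
)

```text
time: 47.95
ee_pos: [0.6703, -0.0002, 0.1237]
tcp_rot: [[-0.101, 0.995, 0.001], [0.995, 0.101, -0.0], [-0.0, 0.001, -1.0]]
ft_force: [-4.6, -0.0, 6.3]
grip_width: 0.0104
```

```bash
python3 - <<'E'
from h import *
c=env.camera("wrist"); cv2.imwrite("pics/k4.png",c["image"][:,:,::-1])
c=env.camera("scene"); crop(c,220,200,160,120,5,"k4s")
E
python3 d.py 670.2 -0.7 123 95.9 1
```

```text
t 48.05 pos [ 6.702e+02 -2.000e-01  1.237e+02] yaw 95.83 dyaw 0.07 F [-4.8 -0.1  5.4] w 10.0 q [-0.06  0.51  1.06  0.    1.56 -0.16] tilt [ 0.0011  0.     -1.    ]
[-0.5, -0.1, 0.7] -0.07
```

View pics/k4s.png

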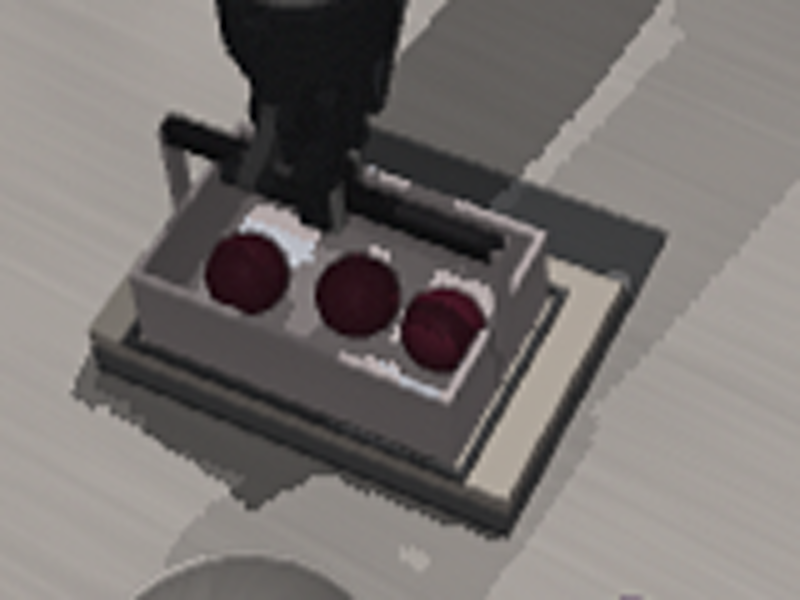

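View pics/k4.png

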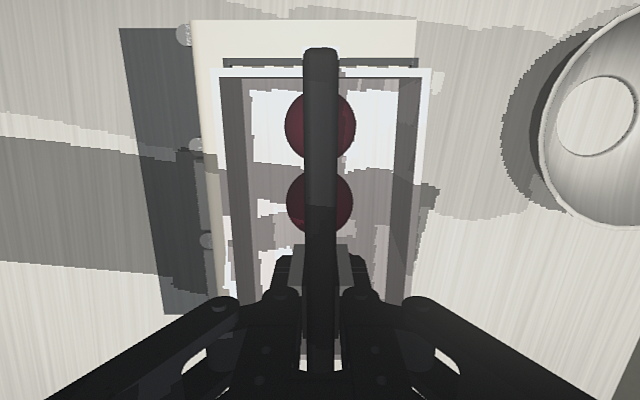

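>>> servo_tool(
  series=[
    [255, [0, 0, -0.7], 0],
    [255, [0, 0, 0], 0],
    [240, [0, 0, 0], 0],
    [200, [0, 0, 0], 0],
    [150, [0, 0, 0], 0],
  ],
)

```text
time: 48.55
ee_pos: [0.6702, -0.0002, 0.1226]
tcp_rot: [[-0.101, 0.995, 0.0], [0.995, 0.101, 0.0], [0.0, 0.0, -1.0]]
ft_force: [-0.4, -0.1, 1.1]
grip_width: 0.0322
```

>>> servo_tool(
  series=[
    [130, [0, 0, 0], 0],
    [130, [0, 0, 0], 0],
    [130, [0, 0, -10], 0],
    [130, [0, 0, -20], 0],
    [130, [0, 0, -30], 0],
  ],
)

```text
time: 49.05
ee_pos: [0.6694, -0.0002, 0.1826]
tcp_rot: [[-0.101, 0.995, -0.003], [0.995, 0.101, 0.0], [0.001, -0.003, -1.0]]
ft_force: [0.8, 0.0, -1.1]
grip_width: 0.0416
```

>>> servo_tool(
  series=[
    [130, [0, 0, -40], 0],
    [130, [0, 0, -40], 0],
    [130, [0, 0, 0], 0],
    [130, [0, 0, 0], 0],
    [130, [0, 0, 0], 0],
  ],
)

```text
time: 49.55
ee_pos: [0.6698, -0.0002, 0.2619]
tcp_rot: [[-0.101, 0.995, -0.002], [0.995, 0.101, 0.0], [0.0, -0.002, -1.0]]
ft_force: [0.2, 0.0, -0.3]
grip_width: 0.042
```

```bash
python3 - <<'E'
from h import *
c=env.camera("wrist"); cv2.imwrite("pics/l1.png",c["image"][:,:,::-1])
c=env.camera("scene"); cv2.imwrite("pics/l1s.png",c["image"][:,:,::-1])
E
python3 d.py 500 200 260 95.9 9
```

```text
t 49.65 pos [ 6.697e+02 -2.000e-01  2.614e+02] yaw 95.82 dyaw 0.08 F [ 0.1 -0.  -0.2] w 41.6 q [-0.06  0.48  0.84  0.    1.83 -0.16] tilt [-3.1e-03  3.0e-04 -1.0e+00]
[24.0, -16.5, 0.2] -0.01
[24.0, -16.5, 0.2] -0.01
[24.0, -16.5, 0.2] -0.01
[24.0, -16.5, 0.2] -0.01
[24.1, -16.5, 0.2] -0.01
[24.1, -16.5, 0.2] -0.01
[24.1, -16.5, 0.2] -0.01
[24.1, -16.5, 0.2] -0.01
[24.1, -16.5, 0.2] -0.01
```

View pics/l1.png

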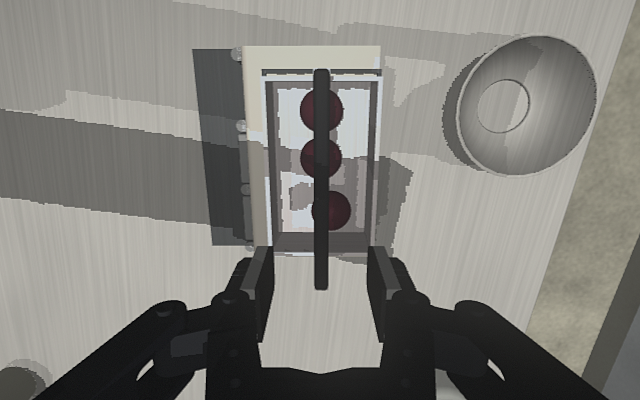

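View pics/l1s.png

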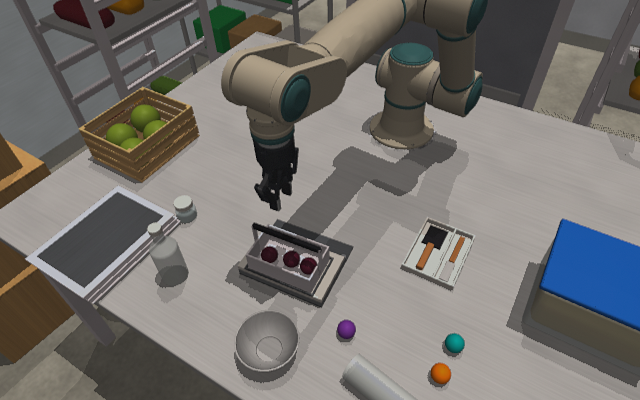

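>>> servo_tool(
  series=[
    [100, [0, -30, -5], 0],
    [50, [10, -30, -5], 0],
    [0, [20, -30, 0], 0],
    [0, [30, -30, 0], 0],
    [0, [30, -30, 0], 0],
  ],
)

```text
time: 50.15
ee_pos: [0.51, 0.0746, 0.272]
tcp_rot: [[-0.101, 0.995, -0.002], [0.995, 0.101, 0.0], [0.0, -0.002, -1.0]]
ft_force: [-0.1, 1.1, -0.3]
grip_width: 0.0852
```

>>> servo_tool(
  series=[
    [0, [35, -20, 0], 0],
    [0, [40, -10, 0], 0],
    [0, [40, 0, 0], 0],
    [0, [40, 0, 0], 0],
    [0, [0, 0, 0], 0],
  ],
)

```text
time: 50.65
ee_pos: [0.4647, 0.2288, 0.2719]
tcp_rot: [[-0.107, 0.994, -0.002], [0.994, 0.107, 0.0], [0.001, -0.002, -1.0]]
ft_force: [0.4, -0.5, 0.1]
grip_width: 0.0855
```

```bash
python3 - <<'E'
from h import *
c=env.camera("top"); cv2.imwrite("pics/m1.png",c["image"][:,:,::-1]); crop(c,280,110,100,75,8,"m2"); crop(c,190,185,100,75,8,"m3")
E
python3 d.py 500 200 260 95.9 1
```

```text
t 50.7 pos [465.3 226.9 272. ] yaw 96.03 dyaw -0.13 F [-0.  -0.7 -0.8] w 85.6 q [0.38 0.03 1.35 0.   1.77 0.28] tilt [-2.e-03 -7.e-04 -1.e+00]
[-30.3, 31.7, 12.0] 0.13
```

View pics/m1.png

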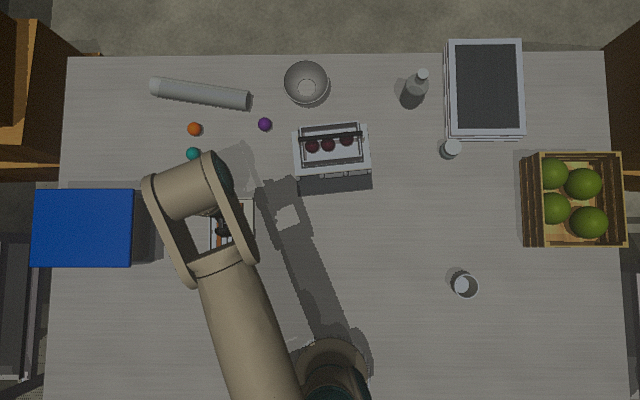

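View pics/m2.png

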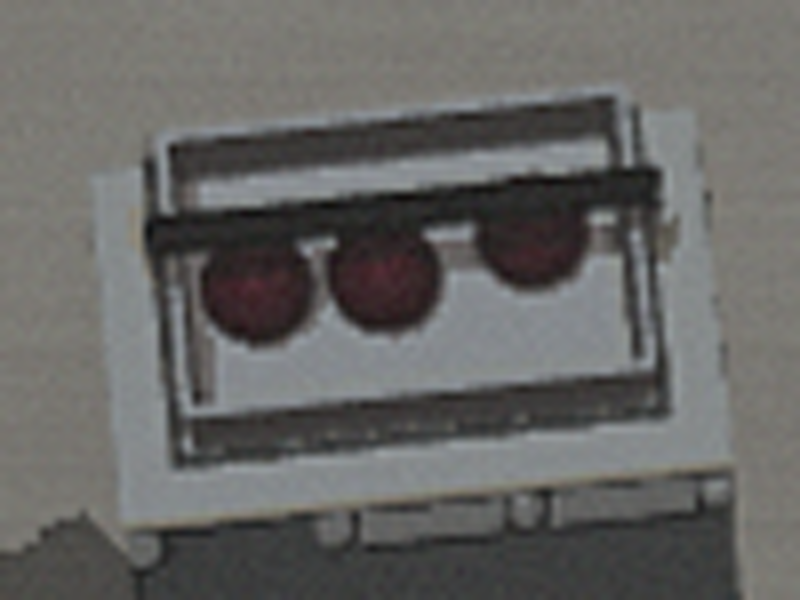

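View pics/m3.png

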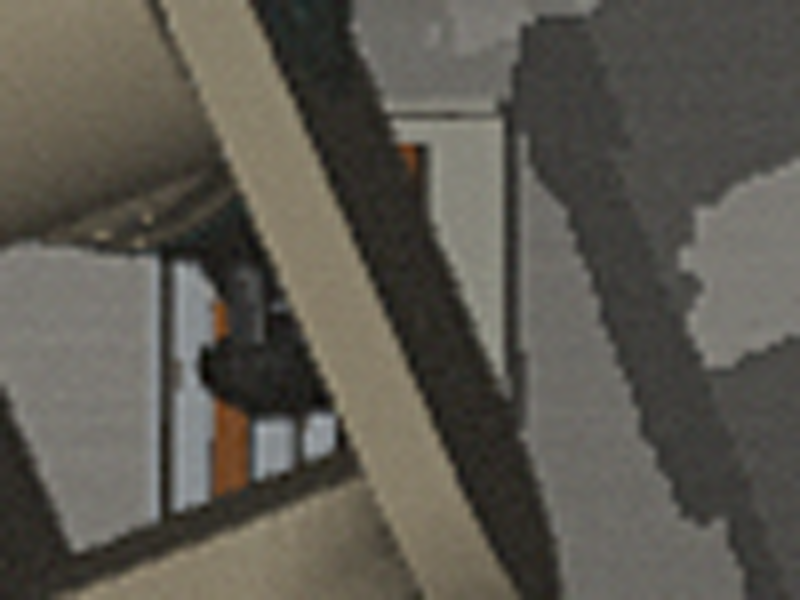

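Run:
```python
from h import *
c=env.camera("scene"); crop(c,220,190,260,110,3,"n1")
print(env.close_job(), env.get_state()["time"])
```

```text
the job is handed in; nothing more can be done
the job is handed in; nothing more can be done
```

View pics/n1.png

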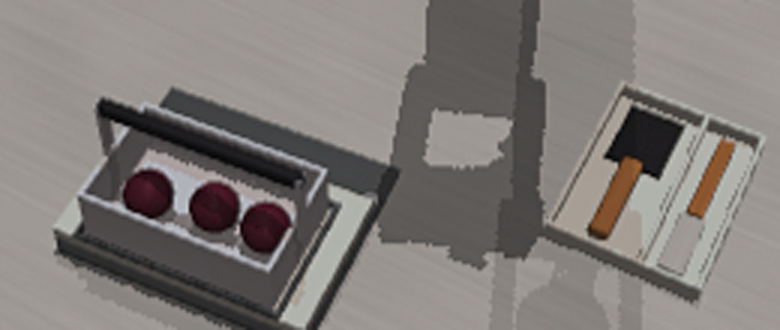

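The job is done and handed in at about 51 s of robot time, in the order asked:
1. **Spatula:** it lies flat and lengthwise in the tray's wide compartment.
2. **Cold plates:** only two were on the table. Each was slid into a bay of its own (bay1, then bay0) and pushed against the back stop with about 10 N.
3. **Pan:** it was then carried level by its handle and set down inside the frame with all three plums.

The last pictures show both plate ends in line with the divider noses at the mouth. The pan sits inside the frame, its underside about 36 mm above the table by the wrist height, and the spatula is clear of the tray walls. Everything else stands where it did, and the arm is clear of it all. No check failed. I noticed no knock to the plates or spatula, and the wrist force readings stayed under about 15 N.

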